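Walk the defibrillator trainer round to its charging rail

TASK

Walk the heavy green defibrillator trainer round and up to the charging rail by pushing its two orange rear corner bumpers with the fingertips, one at a time, first the left one (the one lagging behind), then the right, and on in turn as needed, until its charging face stands flat against the rail with its whole width on the rail. Slide it steadily over the table: do not grip, lift, tip or knock it, do not touch the black plug in the middle of its back, and leave the other things where they stand. Finish with the hand clear of everything.

Things in the scene. Friction and masses are not known exactly. Their poses are not given: they have to be found in the camera images.
- trainer: green box, white top: 170 wide (y), 100 deep (x), 70 mm high, 1.4 kg (+-20%), friction on the table 0.6 (+-20%). Origin: centre of its underside. +x looks out of the charging face (brass strips, yellow stripe along that top edge), -x out of its back, +y to its left seen from behind. Starts turned 0.45 to 0.95 rad counter-clockwise from facing the rail: its left rear corner lags. Slides flat if pushed low.
- bumper_left: orange bumper at the left (+y) end of the trainer's back, fixed to it: 38 wide (y), 14 thick (x), 60 mm high. Origin: middle of its root on the back plane (50 mm behind the trainer's origin, 68 mm to the left, 36 mm above the table); its pushing surface lies 14 mm behind (-x of) the origin. Axes as the trainer's.
- bumper_right: the same at the right (-y) rear corner: 50 mm behind the trainer's origin, 68 mm to the right, 36 mm above the table; pushing surface 14 mm behind its origin. A push on one bumper turns the free trainer about 1 rad per 150 mm, its centre going forward about half the push.
- plug: black electrode plug in the middle of the trainer's back, not to be touched: 36 mm wide, standing out 28 mm from the back, from 25 to 51 mm above the table. Origin at its root on the back plane. There are 31 mm of free back between it and each bumper.
- face_left (a point): the left (+y) end of the trainer's charging face, 20 mm above the table (50 mm ahead, 85 mm left of the trainer's origin).
- face_right (a point): the right (-y) end of the trainer's charging face, 20 mm above the table (50 mm ahead, 85 mm right of the trainer's origin).
- rail: dark steel charging rail beyond the trainer, fixed and rigid: 300 long (y), 40 high, 30 mm thick, yellow stripe on top, brass strips on its face. Origin: foot of the middle of its contact face; -x looks out of that face towards trainer and robot, so the trainer is square to it when both have the same axes. A 6 mm high foot reaches 80 mm beyond the face.
- filter: breathing filter: white disc 60 mm across with a green band, on a short stub, 60 mm high. Origin at the centre of its underside. Loose, to be left alone.
- mask: clear pale face-mask dome with a red ring, 86 mm across, 62 mm high. Origin at the centre of its underside. Loose, to be left alone.
- sanitiser: clear hand-gel bottle with a blue cap, 48 mm across, 100 mm high. Origin at the centre of its underside. Loose, to be left alone.
- pads_box: white carton with a red band, 75 x 60 x 50 mm high. Origin at the centre of its underside. Loose, to be left alone.

How it is judged:
By the outcome, as a careful person would: the job done as asked, in the order asked, and still so for the second after the job is handed in, with the robot touching nothing.
It also fails if it takes over 61 s, if anything falls off the work surface, if the arm or the gripper's body presses on something with over 40 N, if the wrist force passes 120 N, or if a joint passes its speed limit or range.

ROBOT

A 7-joint arm with a two-finger parallel gripper is mounted at the origin on the work surface. World frame = base frame: x ahead of the robot, y to its left, z up, the work surface at z = 0. Lengths are in mm, angles in rad, forces in N, time in s.
With the tool pointing down it reaches from about 400 to 875 mm from the base axis. Payload 4.4 kg.
Tool frame: the origin (TCP) lies at the very end of the fingers, on their centre line; the grasp point (between the pads) lies 19 mm behind it; z points along the fingers, x is the direction in which the jaws open and shut, and the axes are right-handed (so a half turn about z gives the same grasp; the last joint's range is limited). The gripper opens to 85 mm and grips with 20 to 120 N. Pads are 22 mm wide; open, the fingers measure 114 mm over their backs; the gripper's body (76 mm by 85 mm) begins 54 mm behind the grasp point. The pads swing forward as they close: fully open they stand 13 mm farther back than shut.
Start: joints at [-0.066, 0.628, 0.038, 1.517, -0.027, 0.996, -0.02], TCP at [650.014, 0.027, 231.313] pointing down, gripper open.
Joint ranges: [-3.06, 3.06], [-0.37, 2.12], [-1.25, 1.32], [0.18, 2.47], [-1.1, 4.24], [0.23, 1.98], [-2.94, 2.94]. Speed limits (rad/s): [2.57, 2.57, 3.14, 3.14, 3.14, 3.14, 3.14].

INTERFACE

Orientations are given as [roll, pitch, yaw] about the fixed x, y, z axes, in that order (R = Rz(yaw) Ry(pitch) Rx(roll)).
In Python, from cell import ctrl gives the robot as it stands.
- The arm moves only by the shell command python3 -m creep 'ROWS'. ROWS is text: rows parted by semicolons, each of 7 numbers parted by spaces: the shift along the tool's x, y, z in units of 40 mm (1.0 is 40 mm), then the turn, a rotation vector about the tool's x, y, z in degrees, then the closure, from 0 (fully open) to 1 (shut). In form: x y z rx ry rz grip; .... A call has 1 to 10 rows; each row is the pose to reach, as a shift and turn from the pose commanded when the call began, along the tool's axes at that moment; what a row does not reach only later rows make up. A row lasts 1/12 s, in which the tool goes at most 41.7 mm and 7.16 degrees, less where a joint would pass 70% of its speed; a pose out of reach is approached as far as the arm can. A call with a gripper value outside its range is refused whole. The fingers move at their own pace and stop on an object; the grip force is fixed at half the most. Time passes only in rows, so rows that repeat a pose let the fingers close. It gives the time, the measured TCP pose, the force and the opening at its end, in the units of the state.
- ctrl.read_state(): the state, without advancing time (a new reading comes with each control period).
- ctrl.get_image(name): name is "scene" or "side" or "wrist"; returns a dict with "img" (384x512x3 uint8, red, green, blue), "vfov" (degrees; the focal length in pixels is half the picture's height over the tangent of half this angle, whatever the lens; pixels are square), "cx", "cy" (the principal point, pixels), "T" (4x4, takes a point from camera to world coordinates); the wrist camera has in their place "tool_from_camera" (4x4, takes a point from camera to tool coordinates, whose origin is the TCP and whose axes are the tool frame's). Camera axes: x right, y up, looking along -z (the intrinsics and any distortion apply to the point x, -y, -z); pixel columns grow to the right and rows downward; lengths in mm; the calibration is good to about 2 mm. The wrist camera is an equidistant fisheye: a pixel r from the principal point sees the ray r / f radians off the axis. A picture is of the moment at which its call begins: read the wrist's pose just before it. There is no depth.
- ctrl.finish_job(): hands the job in, once; it reports no verdict.
Trained networks look in the newest picture that a camera, given by its name, has taken for a name from the list of things; names that differ only in an ending like _2 or _b are one class to them, and where a whole thing is asked for, a point or a joint stands for the part that bears it (a point fixed in the world has none). Each returns a list of dicts, best first, with "score" (0 to 1); they miss things now and then, are a little off and sometimes report something else, mostly with a low value. They report only what shows in the picture. A call takes as long as a camera call.
- ctrl.boxes_of(camera, thing): "rect" ([left, top, right, bottom] in pixels, round what is visible of it).
- ctrl.cut_out(camera, thing): "pixels" (384x512 bool, what is visible of it) and "rect" ([left, top, right, bottom] in pixels, round what is visible of it).
The state is a dict: "clock": time; "qpos": joint angles; "qd": joint speeds; "tau": joint torques, N m; "eef_pos": TCP position; "tool_rot": TCP orientation; "force": force on the tool from outside, world axes, zero at the start; "torque": the same for the moment, N m; "width": finger opening in mm.
Only numpy, scipy, OpenCV 4.12 (cv2) and the standard library are available. Lean on these libraries where they do the work, as an engineer would, in place of code of your own. Each camera call takes 0.05 s, during which the arm holds its last target.

## Working session

There is one attempt and no reset: what is moved stays moved. The work goes in short steps, Python scripts to look and compute and a shell command to move; the robot and the scene stay as the last step left them, time stands still between calls to the robot, and variables do not carry over. Pictures are saved under pics/ and viewed, and the job is handed in when it is done.

```bash
mkdir -p pics; ls; python3 - <<'E'
from cell import ctrl
import cv2
s=ctrl.read_state(); print(s)
for n in ["scene","side"]:
    d=ctrl.get_image(n); print(n,d['vfov'],d['cx'],d['cy'],d['T'].tolist() if hasattr(d['T'],'tolist') else d['T'], [k for k in d])
    cv2.imwrite(f"pics/{n}0.png",d['img'][:,:,::-1])
E
```

```text
pics
{'clock': 0.0, 'qpos': array([-0.06577043,  0.62933767,  0.0384595 ,  1.51839348, -0.02703601,
        0.99626306, -0.01997503]), 'qd': array([ 0.00103681,  0.00044622, -0.00052179, -0.00056417, -0.00126397,
       -0.00024684,  0.00025898]), 'tau': array([-1.11932164e-03, -5.63405585e+01,  1.22606792e+00, -1.93450052e+01,
        1.09587883e-02,  1.05136272e-02, -8.84369996e-06]), 'eef_pos': array([6.49373664e+02, 9.62365457e-03, 2.30386718e+02]), 'tool_rot': array([ 3.14158781e+00,  1.88331281e-03, -3.89720368e-05]), 'force': array([ 0.24121944,  0.2299018 , -0.01505444]), 'torque': array([-0.00059493, -0.02505407,  0.04361836]), 'width': 85.27205256343744}
scene 43.819747920935754 256.09254805528525 197.2278748749937 [[-0.1281059782302949, -0.5587071588689653, 0.819411477201917, 1555.7681917409313], [0.9917145408732612, -0.08011770150348599, 0.1004162503100706, 129.3865751819288], [0.009546086223979334, 0.8254861988757697, 0.564341570065007, 723.014807924461], [0.0, 0.0, 0.0, 1.0]] ['img', 'vfov', 'cx', 'cy', 'T']
side 53.121842569750854 256.47621711099083 190.96969259588087 [[0.9801922639932559, 0.13109139391165367, -0.14845259192777668, 431.67322806708773], [-0.1974567217633113, 0.5889744868705981, -0.7836580228939163, -701.8895464427418], [-0.01529603341594154, 0.7974484937961919, 0.6031931126131357, 623.8280970084588], [0.0, 0.0, 0.0, 1.0]] ['img', 'vfov', 'cx', 'cy', 'T']
```

View pics/scene0.png

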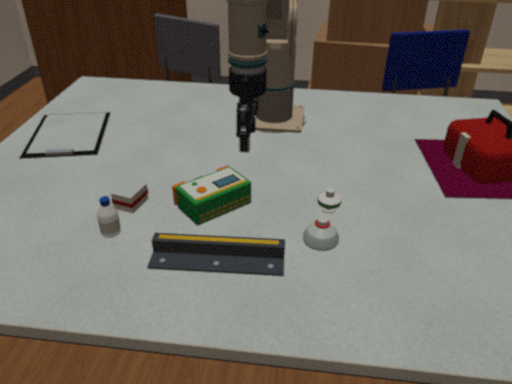

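View pics/side0.png

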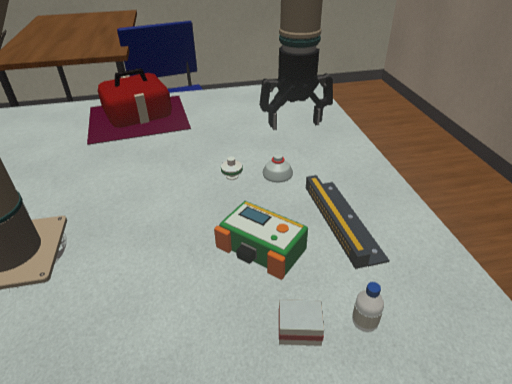

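```bash
cat > h.py <<'E'
from cell import ctrl
import numpy as np, cv2
from scipy.optimize import minimize
def proj(d,P):
    T=np.asarray(d['T']);P=np.asarray(P,float)
    c=(P-T[:3,3])@T[:3,:3]
    f=384/2/np.tan(np.radians(d['vfov'])/2)
    return np.c_[d['cx']+f*c[:,0]/-c[:,2], d['cy']-f*c[:,1]/-c[:,2]]
def box(x0,x1,y0,y1,z0,z1): return np.array([[x,y,z] for x in (x0,x1) for y in (y0,y1) for z in (z0,z1)],float)
TR=[box(-50,50,-85,85,0,70),box(-64,-50,49,87,6,66),box(-64,-50,-87,-49,6,66),box(-78,-50,-18,18,25,51)]
RA=[box(0,30,-150,150,0,40),box(30,80,-150,150,0,6)]
def place(parts,p):
    c,s=np.cos(p[2]),np.sin(p[2]);R=np.array([[c,-s,0],[s,c,0],[0,0,1]])
    return [q@R.T+[p[0],p[1],0] for q in parts]
S=4
def render(d,parts,p):
    m=np.zeros((384*S,512*S),np.uint8)
    for q in place(parts,p):
        h=cv2.convexHull(((proj(d,q)+.5)*S*16).astype(np.int32).reshape(-1,1,2)); cv2.fillConvexPoly(m,h,255,shift=4)
    return cv2.resize(m,(512,384),interpolation=cv2.INTER_AREA)/255.
def cost(p,parts,views,occ=None):
    t=0
    for d,m in views:
        r=render(d,parts,p); t+=np.abs(r-m).sum()/max(m.sum(),1)
    return t/len(views)
def fit(parts,views,p0,steps=((40,40,.3),(10,10,.1),(4,4,.05))):
    p=np.array(p0,float)
    for st in steps:
        sx=np.vstack([p]+[p+np.eye(3)[i]*st[i] for i in range(3)])
        p=minimize(cost,p,args=(parts,views),method='Nelder-Mead',options=dict(initial_simplex=sx,xatol=.05,fatol=1e-5,maxiter=150)).x
    return p,cost(p,parts,views)
def look(things,cams=("scene","side"),tag=None):
    out={t:[] for t in things};ims={}
    for c in cams:
        d=ctrl.get_image(c);ims[c]=d
        for t in things:
            r=ctrl.cut_out(c,t)
            if r: out[t].append((d,r[0]['pixels'].astype(float),r[0]['score'],c,r[0]['rect']))
    return out,ims
def overlay(d,items,fn,crop=None):
    im=cv2.resize(d['img'][:,:,::-1].copy(),None,fx=3,fy=3,interpolation=cv2.INTER_CUBIC)
    for parts,p in items:
        for q in place(parts,p):
            u=((proj(d,q)+.5)*3).astype(int)
            for i in range(8):
                for j in range(i):
                    if bin(i^j).count('1')==1: cv2.line(im,tuple(map(int,u[i])),tuple(map(int,u[j])),(255,0,255),1)
    if crop: im=im[crop[1]*3:crop[3]*3,crop[0]*3:crop[2]*3]
    cv2.imwrite(fn,im)
E
python3 - <<'E'
from h import *
import pickle
o,ims=look(["trainer","rail","filter","mask","sanitiser","pads_box"])
pickle.dump((o,ims),open('l0.pkl','wb'))
for t in o:
    print(t,[(c,round(s,2),r,int(m.sum())) for d,m,s,c,r in o[t]])
E
```

```text
trainer [('scene', 0.62, [171.4, 165.1, 251.9, 225.2], 3116), ('side', 0.7, [213.3, 198.0, 306.6, 278.1], 4566)]
rail [('scene', 0.84, [148.0, 229.4, 285.7, 277.0], 4842), ('side', 0.96, [304.9, 175.5, 386.1, 269.6], 2984)]
filter [('side', 0.73, [220.4, 154.7, 242.5, 177.5], 333)]
mask [('scene', 0.97, [303.1, 213.4, 342.6, 250.9], 924), ('side', 0.61, [263.5, 152.6, 293.0, 182.7], 608)]
sanitiser [('scene', 0.87, [95.2, 195.9, 118.2, 238.1], 736), ('side', 0.89, [349.7, 277.7, 380.3, 332.7], 1172)]
pads_box [('scene', 0.79, [111.3, 183.1, 147.4, 213.9], 953), ('side', 0.59, [281.0, 296.2, 324.9, 343.7], 1981)]
```

```bash
cat >> h.py <<'E'
def back(d,uv,z):
    T=np.asarray(d['T']);f=384/2/np.tan(np.radians(d['vfov'])/2)
    r=T[:3,:3]@np.array([(uv[0]-d['cx'])/f,-(uv[1]-d['cy'])/f,-1])
    return T[:3,3]+r*(z-T[2,3])/r[2]
E
python3 - <<'E'
from h import *
import pickle
o,ims=pickle.load(open('l0.pkl','rb'))
for t in o:
  for d,m,s,c,r in o[t]:
    ys,xs=np.nonzero(m); print(t,c,back(d,(xs.mean()+.0,ys.mean()),30).round())
def F(t,parts,yaws):
    v=[(d,m) for d,m,s,c,r in o[t]]
    c=np.mean([back(d,(np.nonzero(m)[1].mean(),np.nonzero(m)[0].mean()),30)[:2] for d,m in v],axis=0)
    best=min((fit(parts,v,[*c,y],steps=((10,10,.1),(4,4,.05))) for y in yaws),key=lambda a:a[1])
    print(t,best, [fit(parts,[a],best[0],steps=((4,4,.05),))[0].round(2) for a in v]); return best[0]
T=F("trainer",TR,[.5,.7,.9]); R=F("rail",RA,[-.1,.2])
overlay(ims['scene'],[(TR,T),(RA,R)],'pics/ov_sc0.png',(90,150,350,290))
overlay(ims['side'],[(TR,T),(RA,R)],'pics/ov_si0.png',(190,140,400,340))
E
```

```text
trainer scene [ 556. -107.   30.]
trainer side [ 556. -100.   30.]
rail scene [780. -49.  30.]
rail side [751. -96.  30.]
filter side [530. 188.  30.]
mask scene [681. 175.  30.]
mask side [655. 157.  30.]
sanitiser scene [ 691. -334.   30.]
sanitiser side [ 707. -320.   30.]
pads_box scene [ 588. -316.   30.]
pads_box side [ 578. -323.   30.]
trainer (array([ 557.55010718, -100.78004732,    0.77929211]), np.float64(0.06515832180896798)) [array([ 559.38, -102.28,    0.78]), array([557.67, -97.53,   0.77])]
rail (array([ 7.26021857e+02, -5.42675217e+01,  6.22735905e-02]), np.float64(0.05413204613741451)) [array([ 7.2657e+02, -5.5830e+01,  6.0000e-02]), array([ 7.2594e+02, -5.2800e+01,  6.0000e-02])]
```

View pics/ov_sc0.png

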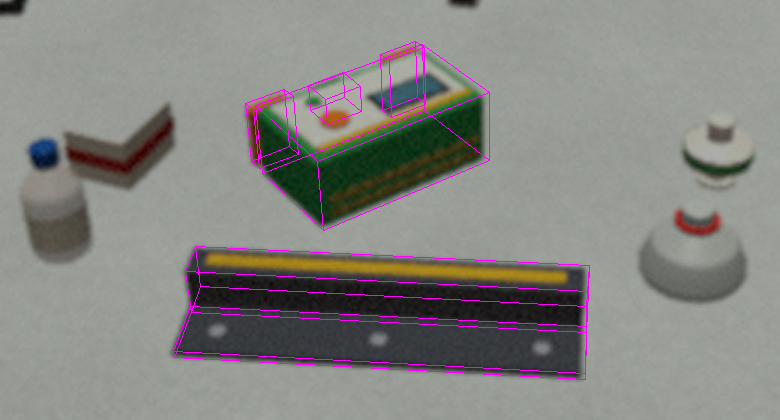

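View pics/ov_si0.png

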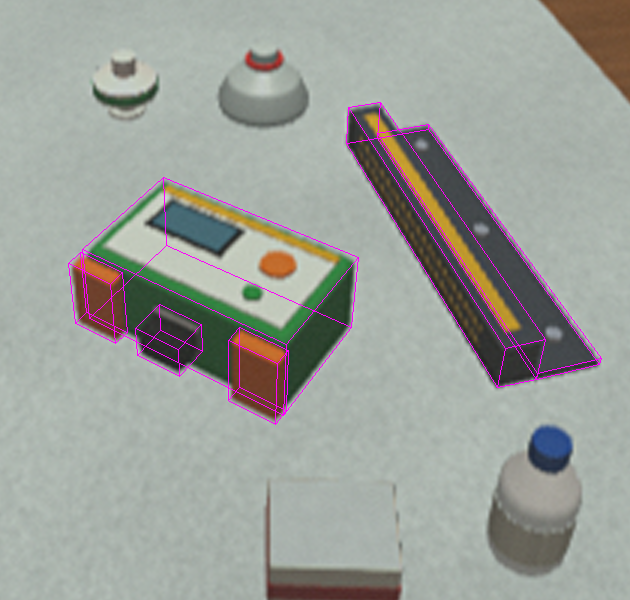

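```bash
cat >> h.py <<'E'
from scipy.spatial.transform import Rotation as Ro
RAIL=np.array([726.0,-54.3,0.0623])
def tool_R(th,tilt):  # push along tool -y at heading th; tip leaning forward by tilt deg
    b=np.array([[np.sin(th),-np.cos(th),0],[-np.cos(th),-np.sin(th),0],[0,0,-1]]).T
    return Ro.from_matrix(b)*Ro.from_rotvec([np.radians(tilt),0,0])
def row(pos,th,tilt=8,ref=None,s=None):
    s=s or ctrl.read_state()
    R0=Ro.from_euler('xyz',s['tool_rot'])
    sh=R0.inv().apply(np.asarray(pos)-s['eef_pos'])/40
    rv=np.degrees((R0.inv()*tool_R(th,tilt)).as_rotvec())
    return ' '.join(f'{v:.3f}' for v in sh)+'  '+' '.join(f'{v:.1f}' for v in rv)
def pt(p,xy):
    c,s=np.cos(p[2]),np.sin(p[2]); return np.array([p[0]+c*xy[0]-s*xy[1],p[1]+s*xy[0]+c*xy[1]])
def rel(p):
    d=np.array(p[:2])-RAIL[:2];c,s=np.cos(RAIL[2]),np.sin(RAIL[2])
    q=np.array([c*d[0]+s*d[1],-s*d[0]+c*d[1],p[2]-RAIL[2]])
    f=[pt(q,(50,85))[0],pt(q,(50,-85))[0]]
    return q.round(3),np.round(f,1)   # pose in rail frame; face_left, face_right distance (neg = gap)
def push_path(p,side,total,n,off,z=16,y=66,lat=0,tilt=8,turn=150.):
    """side +1 left,-1 right; TCP off mm behind bumper face; prints n rows"""
    s=ctrl.read_state();p=np.array(p,float);k=50
    for i in range(n):
        for _ in range(k):
            d=total/n/k;p=p+[.5*d*np.cos(p[2]),.5*d*np.sin(p[2]),-side*d/turn]
        print(row([*pt(p,(-64-off,side*y)),z],p[2],tilt,s=s))
    print('pred',p.round(3),rel(p))
def st():
    s=ctrl.read_state();print('t',round(s['clock'],2),s['eef_pos'].round(1),s['tool_rot'].round(3),'F',s['force'].round(1),'w',round(s['width'],1),'q',s['qpos'].round(2))
E
python3 - <<'E'
from h import *
st(); p=[557.5,-100.8,.779]; print(rel(p),pt(p,(-64,66)))
# high approach then down, 45 behind bumper face
print(row([*pt(p,(-64-45,66)),200],p[2])); print(row([*pt(p,(-64-45,66)),100],p[2]))
E
```

```text
t 0.8 [650.    0.  231.3] [-3.142 -0.    -0.   ] F [ 0.6 -0.1  0.1] w 85.2 q [-0.07  0.63  0.04  1.52 -0.03  1.   -0.02]
(array([-171.068,  -35.919,    0.717]), array([-189.2,  -77.5])) [465.58704827 -98.79767538]
-5.411 3.261 0.783  7.6 3.2 45.3
-5.411 3.261 3.283  7.6 3.2 45.3
```

```bash
python3 -m creep '-0.9 0.5 0.1 1.3 0.5 7 0.5; -1.8 1.1 0.25 2.5 1.1 14 1; -2.7 1.6 0.4 3.8 1.6 21 1; -3.6 2.2 0.5 5 2.1 28 1; -4.5 2.7 0.65 6.3 2.7 35 1; -5 3 0.75 7 3 41 1; -5.41 3.26 0.8 7.6 3.2 45.3 1; -5.41 3.26 0.8 7.6 3.2 45.3 1; -5.41 3.26 0.8 7.6 3.2 45.3 1; -5.41 3.26 0.8 7.6 3.2 45.3 1'
python3 - <<'E'
from h import *
st(); p=[557.5,-100.8,.779]
for z in (100,40,16): print(row([*pt(p,(-64-45,66)),z],p[2]))
E
```

```text
clock: 1.63
eef_pos: [435.0, -130.1, 199.8]
tool_rot: [-3.0, -0.002, -0.79]
force: [0.0, -0.7, 0.3]
width: 0.2
t 1.63 [ 435.  -130.1  199.8] [-3.0e+00 -2.0e-03 -7.9e-01] F [ 0.  -0.7  0.3] w 0.2 q [ 0.22  0.38  0.14  2.14 -0.33  0.59 -0.17]
-0.024 0.381 2.465  -0.1 -0.1 0.1
-0.027 0.592 3.950  -0.1 -0.1 0.1
-0.028 0.677 4.544  -0.1 -0.1 0.1
```

```bash
python3 -m creep '0 0.1 0.7 0 0 0 1; 0 0.2 1.4 0 0 0 1; 0 0.3 2.1 0 0 0 1; 0 0.43 2.8 0 0 0 1; 0 0.54 3.5 0 0 0 1; 0 0.62 4.1 0 0 0 1; -0.03 0.68 4.54 0 0 0 1; -0.03 0.68 4.54 0 0 0 1'
python3 - <<'E'
from h import *
st(); p=[557.5,-100.8,.779]
for c in ('side','wrist'):
    d=ctrl.get_image(c); cv2.imwrite(f'pics/{c}1.png',d['img'][:,:,::-1])
for o in (35,25,15,8): print(o,row([*pt(p,(-64-o,66)),16],p[2]))
E
```

```text
clock: 2.3
eef_pos: [438.7, -133.1, 20.8]
tool_rot: [-3.008, 0.012, -0.78]
force: [2.6, 1.7, -0.0]
width: -0.1
t 2.3 [ 438.7 -133.1   20.8] [-3.008  0.012 -0.78 ] F [ 2.6  1.7 -0. ] w -0.1 q [ 0.25  0.76  0.12  2.23 -1.1   0.23  0.64]
35 -0.116 -0.195 0.148  0.4 0.9 0.2
25 -0.114 -0.443 0.181  0.4 0.9 0.2
15 -0.113 -0.691 0.214  0.4 0.9 0.2
8 -0.112 -0.864 0.237  0.4 0.9 0.2
```

View pics/side1.png

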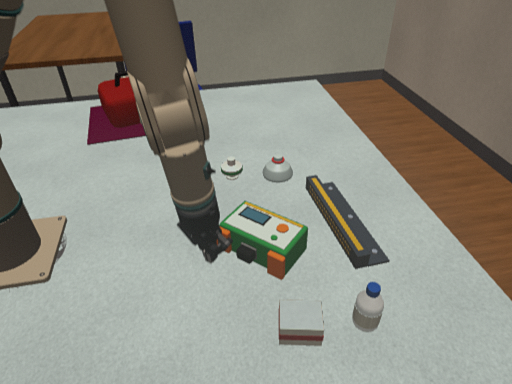

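View pics/wrist1.png

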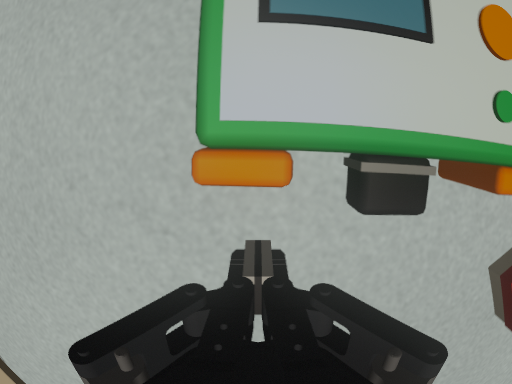

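```bash
python3 - <<'E'
from h import *
p=[557.5,-100.8,.779]
for o in (40,30,20,14): print(o,row([*pt(p,(-64-o,68)),18],p[2],3))
E
```

```text
40 -0.167 -0.078 0.082  -4.6 0.9 0.3
30 -0.166 -0.326 0.116  -4.6 0.9 0.3
20 -0.164 -0.574 0.149  -4.6 0.9 0.3
14 -0.163 -0.722 0.169  -4.6 0.9 0.3
```

```bash
python3 -m creep '-0.05 -0.08 0.04 -1.5 0.3 0.1 1; -0.1 -0.16 0.08 -3 0.6 0.2 1; -0.16 -0.24 0.1 -4.6 0.9 0.3 1; -0.16 -0.32 0.11 -4.6 0.9 0.3 1; -0.16 -0.4 0.12 -4.6 0.9 0.3 1; -0.16 -0.48 0.14 -4.6 0.9 0.3 1; -0.16 -0.56 0.15 -4.6 0.9 0.3 1; -0.16 -0.62 0.16 -4.6 0.9 0.3 1; -0.16 -0.68 0.17 -4.6 0.9 0.3 1; -0.16 -0.7 0.17 -4.6 0.9 0.3 1'
python3 - <<'E'
from h import *
st(); p=[557.5,-100.8,.779]
push_path(p,1,30,10,10,y=68,z=18,tilt=4)
E
```

```text
clock: 3.23
eef_pos: [453.3, -109.1, 19.9]
tool_rot: [-3.087, -0.002, -0.797]
force: [1.1, 0.1, -0.2]
width: 0.3
t 3.23 [ 453.3 -109.1   19.9] [-3.087e+00 -2.000e-03 -7.970e-01] F [ 1.1  0.1 -0.2] w 0.3 q [ 0.01  0.78  0.29  2.2  -1.04  0.29  0.44]
-0.056 -0.218 0.060  0.9 -0.1 0.8
-0.091 -0.290 0.064  0.9 -0.0 2.0
-0.125 -0.363 0.068  0.9 0.1 3.1
-0.157 -0.437 0.072  0.9 0.1 4.3
-0.188 -0.511 0.076  0.9 0.2 5.4
-0.217 -0.586 0.080  0.9 0.3 6.5
-0.245 -0.661 0.084  0.9 0.4 7.7
-0.271 -0.737 0.088  0.9 0.4 8.8
-0.296 -0.814 0.092  0.9 0.5 10.0
-0.319 -0.891 0.096  0.9 0.6 11.1
pred [569.152 -91.393   0.579] (array([-158.853,  -27.256,    0.517]), array([-157.4,  -73.4]))
```

```bash
python3 -m creep '-0.02 -0.06 0.05 0.5 0 0.3 1; -0.04 -0.12 0.06 0.9 0 0.6 1; -0.05 -0.18 0.06 0.9 0 0.8 1; -0.07 -0.24 0.06 0.9 0 1.3 1; -0.1 -0.3 0.06 0.9 0 2.2 1; -0.13 -0.36 0.07 0.9 0.1 3.1 1; -0.16 -0.43 0.07 0.9 0.1 4.3 1; -0.19 -0.5 0.08 0.9 0.2 5.4 1; -0.22 -0.58 0.08 0.9 0.3 6.5 1; -0.24 -0.65 0.08 0.9 0.4 7.7 1'
cat >> h.py <<'E'
def track(p0,cams=("scene","side"),tag='x',crop=True):
    o,ims=look(["trainer"],cams); v=[(d,m) for d,m,s,c,r in o["trainer"] if s>.3]
    p,c=fit(TR,v,p0,steps=((8,8,.1),(3,3,.03)))
    print('track',p.round(3),'cost',round(c,3),[round(a[2],2) for a in o['trainer']],rel(p))
    ww=[ (190,140,400,340),(90,150,350,290)]
    if 'side' in ims: overlay(ims['side'],[(TR,p),(RA,RAIL)],f'pics/ts_{tag}.png',ww[0])
    if 'scene' in ims: overlay(ims['scene'],[(TR,p),(RA,RAIL)],f'pics/tc_{tag}.png',ww[1])
    return p
E
python3 - <<'E'
from h import *
st(); p=track([565,-94,.65],tag='a')
print(ctrl.read_state()['eef_pos'])
s=ctrl.read_state();a=s['eef_pos'][:2]-p[:2];c,n=np.cos(p[2]),np.sin(p[2]);print('tcp in trainer',c*a[0]+n*a[1],-n*a[0]+c*a[1])
E
```

```text
clock: 4.07
eef_pos: [463.0, -84.7, 17.8]
tool_rot: [-3.074, 0.0, -0.934]
force: [-4.3, -1.7, -2.0]
width: -0.5
t 4.07 [463.  -84.7  17.8] [-3.074  0.    -0.934] F [-4.3 -1.7 -2. ] w -0.5 q [-0.02  0.78  0.26  2.2  -1.07  0.26  0.28]
track [566.31  -96.094   0.616] cost 0.1 [0.84, 0.62] (array([-161.982,  -31.77 ,    0.554]), array([-164.2,  -74.7]))
[463.56575091 -83.71380996  17.7732906 ]
tcp in trainer -76.6849884720457 69.4911173227673
```

View pics/ts_a.png

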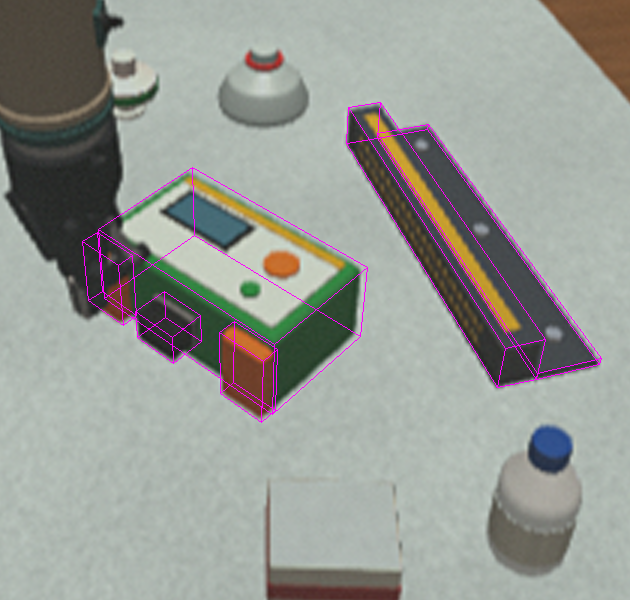

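```bash
python3 - <<'E'
from h import *
push_path([566.3,-96.1,.616],1,35,10,12,y=68,z=18,tilt=5)
E
```

```text
-0.004 -0.102 0.001  1.1 0.3 2.7
-0.044 -0.187 0.007  1.1 0.4 4.0
-0.081 -0.274 0.013  1.1 0.5 5.4
-0.116 -0.361 0.019  1.1 0.6 6.7
-0.150 -0.449 0.025  1.1 0.7 8.0
-0.181 -0.538 0.031  1.1 0.8 9.3
-0.210 -0.628 0.038  1.1 0.9 10.7
-0.237 -0.718 0.044  1.1 1.0 12.0
-0.262 -0.809 0.050  1.1 1.1 13.3
-0.285 -0.901 0.056  1.1 1.2 14.7
pred [ 5.81627e+02 -8.77360e+01  3.83000e-01] (array([-146.175,  -24.382,    0.32 ]), array([-125.5,  -72. ]))
```

```bash
python3 -m creep '-0.01 -0.1 0 1.1 0.3 2.2 1; -0.05 -0.19 0.01 1.1 0.4 3.9 1; -0.08 -0.27 0.01 1.1 0.5 5.4 1; -0.12 -0.36 0.02 1.1 0.6 6.7 1; -0.15 -0.45 0.02 1.1 0.7 8 1; -0.18 -0.54 0.03 1.1 0.8 9.3 1; -0.21 -0.63 0.04 1.1 0.9 10.7 1; -0.24 -0.72 0.04 1.1 1 12 1; -0.26 -0.81 0.05 1.1 1.1 13.3 1; -0.28 -0.9 0.06 1.1 1.2 14.7 1'
cat >> h.py <<'E'
def intr(p):
    s=ctrl.read_state();a=s['eef_pos'][:2]-p[:2];c,n=np.cos(p[2]),np.sin(p[2]);print('tcp in trainer',(c*a[0]+n*a[1]).round(1),(-n*a[0]+c*a[1]).round(1),'F',s['force'].round(1),'z',s['eef_pos'][2].round(1),'toolhead',round(s['tool_rot'][2]+np.pi/2,3))
E
python3 - <<'E'
from h import *
p=track([581,-88,.38],tag='b');intr(p)
push_path(p,1,40,10,12,y=68,z=18,tilt=6)
E
```

```text
clock: 5.1
eef_pos: [484.0, -55.0, 18.2]
tool_rot: [-3.056, -0.001, -1.192]
force: [-11.4, -4.6, 9.4]
width: 0.3
track [ 5.80123e+02 -9.19620e+01  3.59000e-01] cost 0.103 [0.95, 0.66] (array([-147.939,  -28.507,    0.296]), array([-124.9,  -75.3]))
tcp in trainer -76.0 69.0 F [-8.7 -2.8  6.4] z 18.2 toolhead 0.381
-0.022 -0.095 0.014  1.0 0.3 2.8
-0.066 -0.193 0.022  1.0 0.4 4.3
-0.108 -0.292 0.031  1.0 0.6 5.9
-0.148 -0.392 0.039  1.0 0.7 7.4
-0.184 -0.494 0.048  1.0 0.8 8.9
-0.218 -0.596 0.057  1.0 1.0 10.4
-0.249 -0.699 0.066  1.0 1.1 11.9
-0.278 -0.803 0.075  1.0 1.3 13.5
-0.303 -0.907 0.084  1.0 1.4 15.0
-0.326 -1.012 0.093  1.0 1.6 16.5
pred [ 5.99559e+02 -8.75040e+01  9.20000e-02] (array([-1.28263e+02, -2.52670e+01,  3.00000e-02]), array([-80.8, -75.8]))
```

View pics/ts_b.png

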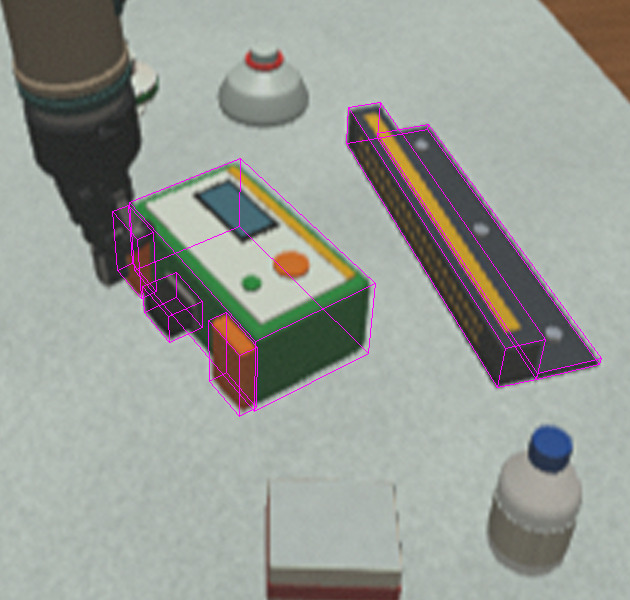

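```bash
python3 -m creep '-0.02 -0.09 0 0.4 0.3 2.6 1; -0.06 -0.19 0 0.5 0.4 4.3 1; -0.1 -0.29 0 0.5 0.6 5.9 1; -0.15 -0.39 0 0.5 0.7 7.4 1; -0.18 -0.49 0.01 0.5 0.8 8.9 1; -0.22 -0.6 0.02 0.5 1 10.4 1; -0.25 -0.7 0.03 0.5 1.1 11.9 1; -0.28 -0.8 0.04 0.5 1.3 13.5 1; -0.3 -0.9 0.05 0.5 1.4 15 1; -0.32 -1 0.06 0.5 1.5 16.3 1'
python3 - <<'E'
from h import *
p=track([599,-89,.09],tag='c');intr(p)
push_path(p,1,40,10,12,y=68,z=18,tilt=5)
E
```

```text
clock: 6.13
eef_pos: [516.3, -25.8, 19.0]
tool_rot: [-3.048, 0.002, -1.475]
force: [-10.9, 0.0, 7.8]
width: 0.1
track [ 5.98298e+02 -8.70740e+01  1.01000e-01] cost 0.057 [0.58] (array([-1.29495e+02, -2.47600e+01,  3.80000e-02]), array([-82.8, -76.3]))
tcp in trainer -74.4 69.8 F [-6.7 -0.2  2.7] z 19.0 toolhead 0.098
-0.004 -0.053 0.030  -0.4 0.3 1.3
-0.051 -0.150 0.039  -0.4 0.4 2.9
-0.096 -0.248 0.048  -0.4 0.6 4.4
-0.138 -0.347 0.058  -0.4 0.7 5.9
-0.177 -0.447 0.068  -0.4 0.8 7.4
-0.213 -0.548 0.077  -0.4 1.0 8.9
-0.247 -0.650 0.087  -0.4 1.1 10.5
-0.278 -0.753 0.097  -0.4 1.2 12.0
-0.306 -0.857 0.107  -0.4 1.4 13.5
-0.332 -0.962 0.117  -0.4 1.5 15.0
pred [ 6.18229e+02 -8.77180e+01 -1.66000e-01] (array([-109.643,  -26.643,   -0.228]), array([-41.7, -80.2]))
```

View pics/ts_c.png

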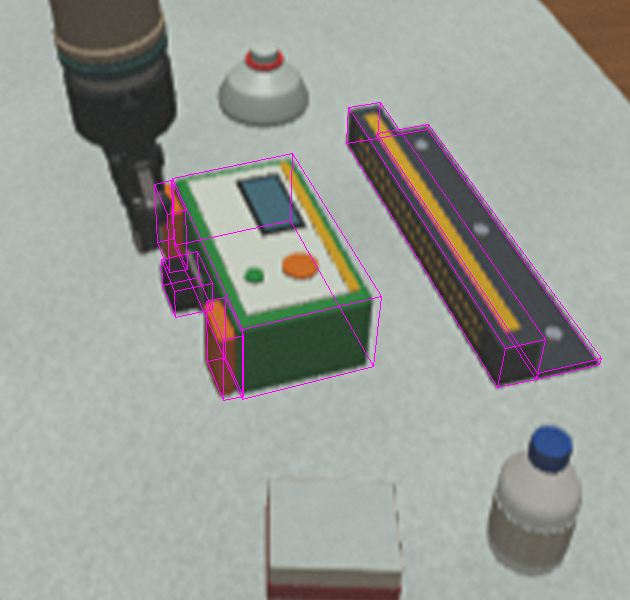

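```bash
python3 -m creep '-0.01 -0.06 0.02 -0.2 0.3 1.4 1; -0.05 -0.15 0.03 -0.2 0.4 2.9 1; -0.1 -0.25 0.04 -0.2 0.6 4.4 1; -0.14 -0.35 0.04 -0.2 0.7 5.9 1; -0.18 -0.45 0.05 -0.2 0.8 7.4 1; -0.21 -0.55 0.06 -0.2 1 8.9 1; -0.25 -0.65 0.07 -0.2 1.1 10.5 1; -0.28 -0.75 0.08 -0.2 1.2 12 1; -0.31 -0.86 0.09 -0.2 1.4 13.5 1; -0.33 -0.96 0.1 -0.2 1.5 15 1'
python3 - <<'E'
from h import *
p=track([618,-87,-.16],tag='d');intr(p)
# retreat, then go to behind right bumper
for o,y,z in ((30,68,20),(55,68,20),(55,0,40),(55,-68,40),(55,-68,18),(30,-68,18),(16,-68,18)): print(o,y,row([*pt(p,(-64-o,y)),z],p[2],5))
E
```

```text
clock: 7.17
eef_pos: [553.6, -7.4, 18.4]
tool_rot: [-3.053, 0.002, -1.737]
force: [-8.9, 1.5, 3.9]
width: 0.1
track [ 6.13507e+02 -8.46470e+01 -2.12000e-01] cost 0.083 [0.79, 0.66] (array([-114.164,  -23.284,   -0.274]), array([-43. , -89.1]))
tcp in trainer -73.9 63.5 F [-5.   1.4  0.6] z 18.4 toolhead -0.164
30 68 -0.136 0.492 -0.084  -0.2 0.4 2.7
55 68 -0.166 1.114 -0.140  -0.2 0.4 2.7
55 0 1.531 1.149 -0.649  -0.2 0.4 2.7
55 -68 3.229 1.230 -0.661  -0.2 0.4 2.7
55 -68 3.230 1.280 -0.113  -0.2 0.4 2.7
30 -68 3.260 0.658 -0.057  -0.2 0.4 2.7
16 -68 3.277 0.310 -0.025  -0.2 0.4 2.7
```

View pics/ts_d.png

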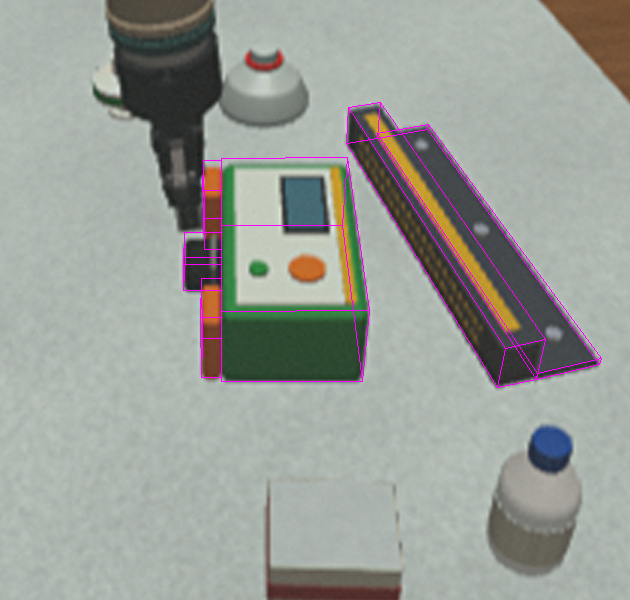

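```bash
python3 -m creep '-0.02 0.15 0 0 0 0 1; -0.05 0.4 -0.04 0 0 0 1; -0.1 0.8 -0.1 0 0 1 1; -0.13 1.14 -0.3 0 0.4 2.7 1; 0.6 1.15 -0.6 0 0.4 2.7 1; 1.4 1.18 -0.65 0 0.4 2.7 1; 2.3 1.2 -0.65 0 0.4 2.7 1; 3.2 1.23 -0.4 0 0.4 2.7 1; 3.23 1.28 -0.1 0 0.4 2.7 1; 3.23 1.28 -0.1 0 0.4 2.7 1'
python3 - <<'E'
from h import *
p=track([613.5,-84.6,-.21],tag='e');intr(p)
for o in (40,30,20,14): print(o,row([*pt(p,(-64-o,-68)),18],p[2],5))
E
```

```text
clock: 8.2
eef_pos: [484.2, -130.7, 18.1]
tool_rot: [-3.048, -0.002, -1.789]
force: [0.9, 0.5, -0.8]
width: 0.3
track [ 6.12592e+02 -8.81850e+01 -2.21000e-01] cost 0.069 [0.97, 0.88] (array([-115.298,  -26.758,   -0.283]), array([-43.6, -91. ]))
tcp in trainer -114.7 -66.2 F [-0.3 -0.2  0.4] z 19.2 toolhead -0.213
40 0.046 -0.262 0.056  -0.6 -0.2 0.5
30 0.048 -0.511 0.080  -0.6 -0.2 0.5
20 0.050 -0.759 0.104  -0.6 -0.2 0.5
14 0.051 -0.909 0.119  -0.6 -0.2 0.5
```

View pics/ts_e.png

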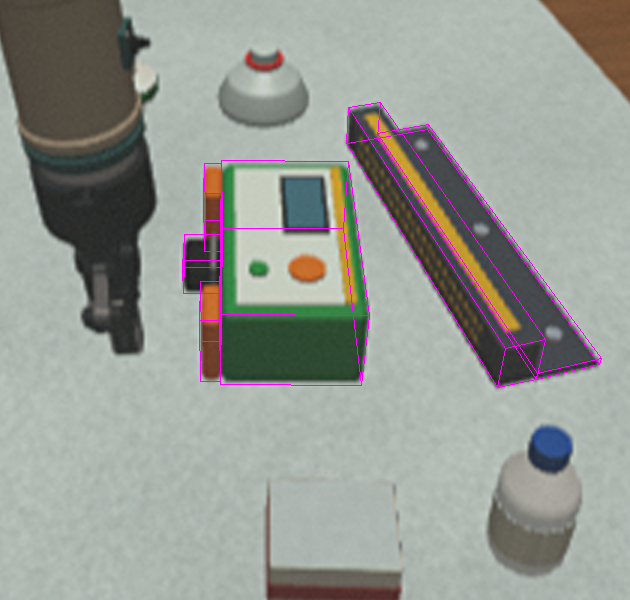

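View pics/tc_e.png

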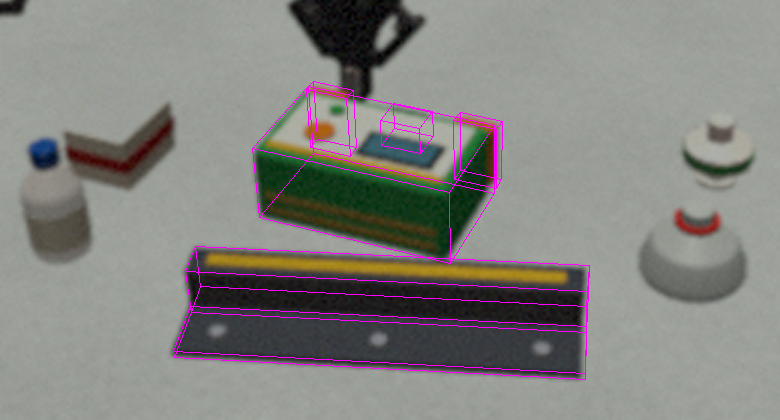

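```bash
python3 -m creep '0.01 -0.1 0.02 -0.5 0 0.5 1; 0.02 -0.22 0.04 -0.5 0 0.5 1; 0.03 -0.34 0.06 -0.5 0 0.5 1; 0.04 -0.46 0.07 -0.5 0 0.5 1; 0.04 -0.57 0.08 -0.5 0 0.5 1; 0.04 -0.66 0.09 -0.5 0 0.5 1; 0.04 -0.74 0.1 -0.5 0 0.5 1; 0.04 -0.81 0.1 -0.5 0 0.5 1; 0.04 -0.87 0.11 -0.5 0 0.5 1; 0.04 -0.91 0.11 -0.5 0 0.5 1'
python3 - <<'E'
from h import *
p=np.array([612.8,-87,-.218]);intr(p)
push_path(p,-1,30,10,12,y=68,z=18,tilt=5)
E
```

```text
clock: 9.23
eef_pos: [520.7, -138.3, 17.8]
tool_rot: [-3.055, -0.003, -1.794]
force: [-0.0, -0.1, -0.2]
width: -0.2
tcp in trainer -78.8 -70.0 F [-0.  -0.1 -0.2] z 17.8 toolhead -0.223
-0.014 -0.142 0.006  0.1 -0.3 -1.4
0.022 -0.215 0.013  0.1 -0.4 -2.6
0.056 -0.288 0.019  0.1 -0.5 -3.7
0.088 -0.362 0.025  0.1 -0.6 -4.9
0.119 -0.437 0.032  0.1 -0.7 -6.0
0.149 -0.512 0.039  0.1 -0.8 -7.1
0.177 -0.587 0.045  0.1 -0.9 -8.3
0.203 -0.664 0.052  0.1 -1.0 -9.4
0.228 -0.740 0.059  0.1 -1.1 -10.6
0.252 -0.818 0.065  0.1 -1.2 -11.7
pred [ 6.27671e+02 -8.87660e+01 -1.80000e-02] (array([-1.00285e+02, -2.82770e+01, -8.00000e-02]), array([-43.6, -57.3]))
```

```bash
python3 -m creep '0 -0.05 0 0 0 0 1; 0 -0.1 0 0 0 -0.5 1; 0 -0.16 0.01 0 -0.3 -1.4 1; 0.03 -0.22 0.01 0 -0.4 -2.6 1; 0.06 -0.29 0.02 0 -0.5 -3.7 1; 0.09 -0.36 0.02 0 -0.6 -4.9 1; 0.12 -0.44 0.03 0 -0.7 -6 1; 0.15 -0.52 0.04 0 -0.8 -7.2 1; 0.18 -0.6 0.05 0 -0.9 -8.4 1; 0.21 -0.68 0.05 0 -1 -9.6 1'
python3 - <<'E'
from h import *
p=track([625,-88.5,-.06],tag='f');intr(p)
push_path(p,-1,40,10,12,y=68,z=18,tilt=5)
E
```

```text
clock: 10.07
eef_pos: [540.2, -151.6, 17.4]
tool_rot: [-3.064, 0.003, -1.625]
force: [-7.8, 0.3, 0.9]
width: 0.4
track [ 6.20969e+02 -8.85950e+01 -9.60000e-02] cost 0.175 [0.56, 0.65] (array([-106.962,  -27.689,   -0.158]), array([-44.2, -71. ]))
tcp in trainer -72.0 -71.5 F [-5.9 -0.8 -0.7] z 17.4 toolhead -0.055
-0.038 0.002 -0.014  0.3 0.1 0.8
0.013 -0.093 -0.007  0.3 -0.0 -0.7
0.061 -0.189 0.001  0.3 -0.2 -2.3
0.106 -0.287 0.009  0.3 -0.3 -3.8
0.149 -0.386 0.017  0.3 -0.4 -5.3
0.190 -0.485 0.026  0.3 -0.6 -6.8
0.227 -0.586 0.034  0.3 -0.7 -8.4
0.262 -0.688 0.042  0.3 -0.8 -9.9
0.294 -0.791 0.051  0.3 -1.0 -11.4
0.323 -0.894 0.059  0.3 -1.1 -12.9
pred [ 6.40896e+02 -8.78490e+01  1.71000e-01] (array([-87.028, -28.185,   0.109]), array([-46.5, -28.1]))
```

View pics/ts_f.png

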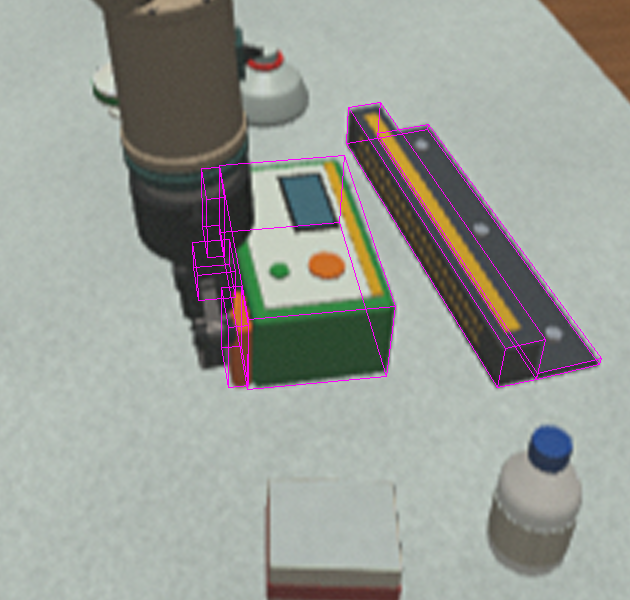

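```bash
cat >> h.py <<'E'
def wmap(d,m):
    im=d['img'].astype(int);tab=(im.min(2)>100)&(im.max(2)-im.min(2)<40)
    w=np.where((m>0)|tab|(render(d,RA,RAIL)>.5),1.,.05)
    return w
def cost(p,parts,views):
    t=0
    for v in views:
        d,m=v[:2]; w=v[2] if len(v)>2 else 1
        t+=(np.abs(render(d,parts,p)-m)*w).sum()/max(m.sum(),1)
    return t/len(views)
def track(p0,cams=("scene","side"),tag='x'):
    o,ims=look(["trainer"],cams); v=[(d,m,wmap(d,m)) for d,m,s,c,r in o["trainer"] if s>.3]
    p,c=fit(TR,v,p0,steps=((8,8,.1),(3,3,.03)))
    print('track',p.round(3),'cost',round(c,3),[round(a[2],2) for a in o['trainer']],*rel(p),'single',[fit(TR,[a],p,steps=((3,3,.03),))[0].round(2).tolist() for a in v])
    ww=[ (190,140,400,340),(90,150,350,290)]
    if 'side' in ims: overlay(ims['side'],[(TR,p),(RA,RAIL)],f'pics/ts_{tag}.png',ww[0])
    if 'scene' in ims: overlay(ims['scene'],[(TR,p),(RA,RAIL)],f'pics/tc_{tag}.png',ww[1])
    return p
E
python3 - <<'E'
from h import *
p=track([625,-88.5,-.06],tag='g');intr(p)
push_path(p,-1,40,10,12,y=68,z=18,tilt=5)
E
```

```text
track [ 6.18956e+02 -8.88340e+01 -5.30000e-02] cost 0.055 [0.97, 0.67] [-108.987  -27.803   -0.116] [-49.5 -69.1] single [[621.21, -89.75, -0.03], [618.32, -85.7, -0.05]]
tcp in trainer -72.9 -68.0 F [-6.5 -1.9 -0.5] z 17.5 toolhead -0.055
0.048 -0.020 -0.012  0.3 -0.1 -1.7
0.095 -0.117 -0.004  0.3 -0.3 -3.2
0.139 -0.215 0.004  0.3 -0.4 -4.7
0.180 -0.314 0.012  0.3 -0.5 -6.2
0.219 -0.415 0.020  0.3 -0.6 -7.7
0.255 -0.516 0.029  0.3 -0.8 -9.3
0.288 -0.619 0.037  0.3 -0.9 -10.8
0.319 -0.722 0.046  0.3 -1.0 -12.3
0.346 -0.826 0.054  0.3 -1.2 -13.8
0.371 -0.931 0.063  0.3 -1.3 -15.4
pred [ 6.38833e+02 -8.72440e+01  2.13000e-01] (array([-89.049, -27.453,   0.151]), array([-52.4, -26.8]))
```

View pics/ts_g.png

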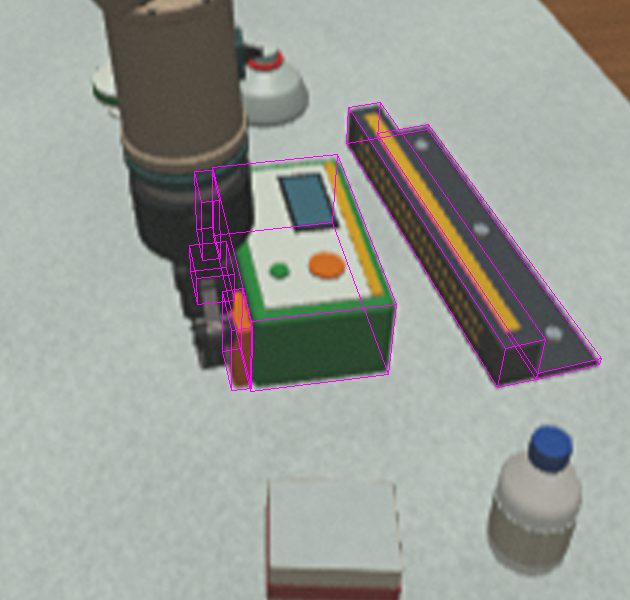

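```bash
python3 -m creep '0.03 -0.08 0 0.1 -0.1 -1.2 1; 0.07 -0.17 0 0.1 -0.3 -2.8 1; 0.11 -0.27 0.01 0.1 -0.4 -4.4 1; 0.15 -0.37 0.02 0.1 -0.5 -6 1; 0.19 -0.47 0.02 0.1 -0.6 -7.6 1; 0.23 -0.57 0.03 0.1 -0.8 -9.2 1; 0.27 -0.67 0.04 0.1 -0.9 -10.8 1; 0.3 -0.77 0.05 0.1 -1 -12.3 1; 0.33 -0.87 0.05 0.1 -1.2 -13.8 1; 0.36 -0.97 0.06 0.1 -1.3 -15.4 1'
python3 - <<'E'
from h import *
p=track([638,-87.5,.2],tag='h');intr(p)
push_path(p,-1,20,10,10,y=68,z=18,tilt=5)
E
```

```text
clock: 11.3
eef_pos: [583.7, -169.0, 19.2]
tool_rot: [-3.054, -0.001, -1.353]
force: [-3.6, -1.0, -3.1]
width: 0.0
track [ 6.39665e+02 -8.55670e+01  2.10000e-01] cost 0.113 [0.71, 0.63] [-88.114 -25.831   0.148] [-51.2 -26.2] single [[638.05, -87.01, 0.2], [638.96, -83.17, 0.24]]
tcp in trainer -71.2 -70.2 F [-0.7 -0.7 -0.7] z 19.6 toolhead 0.215
-0.030 0.025 0.039  -0.2 -0.1 -0.5
-0.006 -0.023 0.043  -0.2 -0.2 -1.2
0.018 -0.071 0.047  -0.2 -0.3 -2.0
0.040 -0.120 0.052  -0.2 -0.3 -2.7
0.062 -0.169 0.056  -0.2 -0.4 -3.5
0.084 -0.218 0.061  -0.2 -0.5 -4.3
0.104 -0.267 0.065  -0.2 -0.5 -5.0
0.124 -0.317 0.070  -0.1 -0.6 -5.8
0.144 -0.366 0.074  -0.1 -0.7 -6.5
0.162 -0.417 0.079  -0.1 -0.7 -7.3
pred [ 6.49278e+02 -8.28400e+01  3.43000e-01] (array([-78.35 , -23.708,   0.281]), array([-53.9,  -6.7]))
```

View pics/ts_h.png

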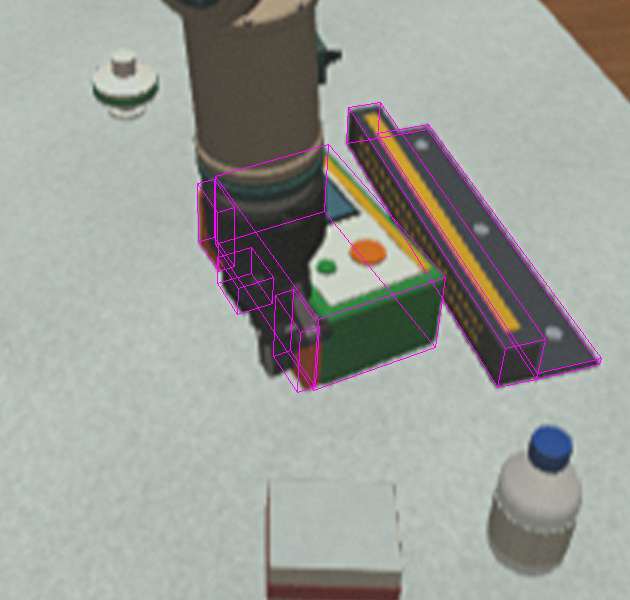

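View pics/tc_h.png

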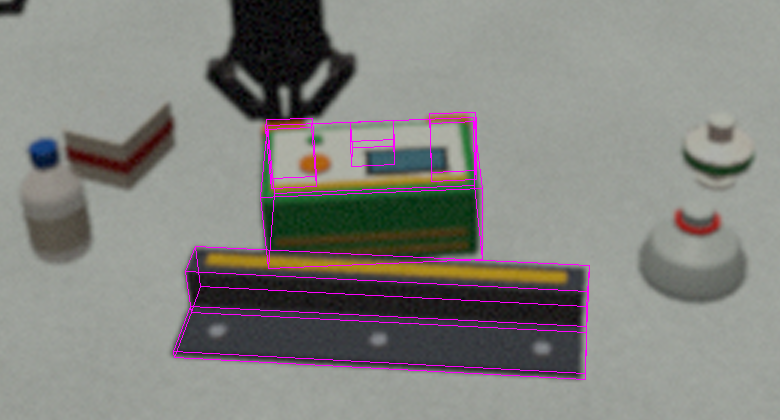

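```bash
sed -i "s/w=np.where((m>0)|tab|(render(d,RA,RAIL)>.5),1.,.05)/w=np.where((m>0)|tab,1.,.05); r=render(d,RA,RAIL)>.5; w[r\&(m==0)]=(1. if np.asarray(d['T'])[1,3]<-300 else .0)/" h.py; grep -n "w=np.where" h.py
python3 -m creep '0.01 -0.06 0.01 0 -0.2 -1 1; 0.03 -0.12 0.01 0 -0.2 -2 1; 0.06 -0.18 0.02 0 -0.3 -3 1; 0.09 -0.24 0.02 0 -0.4 -4 1; 0.11 -0.3 0.03 0 -0.5 -5 1; 0.13 -0.36 0.03 0 -0.5 -6 1; 0.16 -0.42 0.04 0 -0.6 -7 1; 0.18 -0.48 0.04 0 -0.7 -7.8 1; 0.2 -0.53 0.05 0 -0.7 -8.4 1; 0.21 -0.56 0.05 0 -0.7 -9 1'
python3 - <<'E'
from h import *
p=track([649,-83,.34],tag='i');intr(p)
push_path(p,-1,8,4,10,y=68,z=18,tilt=5)
E
```

```text
94:    w=np.where((m>0)|tab,1.,.05); r=render(d,RA,RAIL)>.5; w[r&(m==0)]=(1. if np.asarray(d['T'])[1,3]<-300 else .0)
clock: 12.33
eef_pos: [604.8, -173.8, 19.5]
tool_rot: [-3.057, -0.002, -1.198]
force: [-7.9, -3.2, 3.1]
width: -0.3
track [ 6.48739e+02 -8.39150e+01  3.67000e-01] cost 0.104 [0.96, 0.79] [-78.955 -24.747   0.305] [-56.8  -5.8] single [[654.81, -84.69, 0.36], [647.57, -80.59, 0.37]]
tcp in trainer -72.9 -68.3 F [-7.7 -2.9  3.2] z 19.5 toolhead 0.372
0.017 -0.017 0.039  0.1 -0.2 -0.5
0.041 -0.065 0.043  0.1 -0.3 -1.2
0.064 -0.113 0.048  0.1 -0.3 -2.0
0.087 -0.162 0.052  0.1 -0.4 -2.8
pred [ 6.52433e+02 -8.23810e+01  4.20000e-01] (array([-75.172, -23.447,   0.358]), array([-58.1,   1.4]))
```

View pics/ts_i.png

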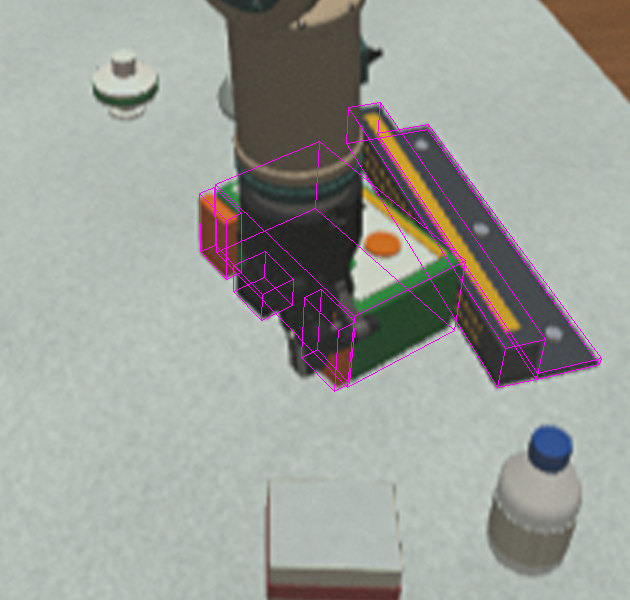

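View pics/tc_i.png

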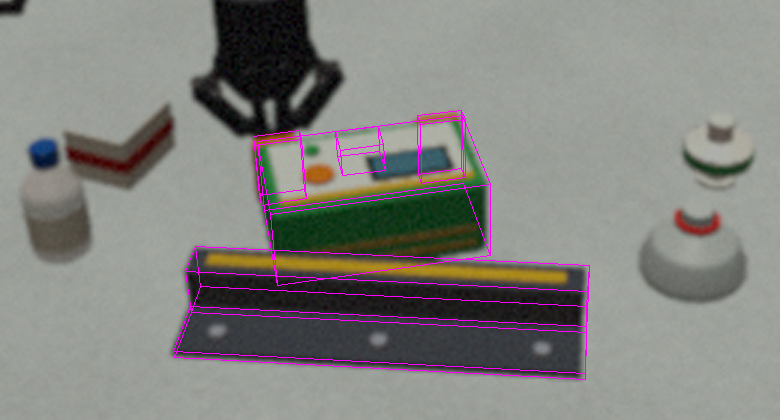

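```bash
python3 - <<'E'
from h import *
p=[649.5,-83.5,.367];intr(p)
for o,y,z in ((30,-68,20),(55,-68,20),(55,0,50),(55,68,50),(55,68,18),(14,68,18)): print(o,y,row([*pt(p,(-64-o,y)),z],p[2],5))
E
```

```text
tcp in trainer -73.8 -68.4 F [-7.7 -2.9  3.2] z 19.5 toolhead 0.372
30 -68 -0.013 0.503 -0.055  0.1 -0.1 0.3
55 -68 -0.016 1.126 -0.108  0.1 -0.1 0.3
55 0 -1.714 1.053 -0.859  0.1 -0.1 0.3
55 68 -3.414 1.045 -0.863  0.1 -0.1 0.3
55 68 -3.416 1.113 -0.066  0.1 -0.1 0.3
14 68 -3.411 0.092 0.021  0.1 -0.1 0.3
```

```bash
python3 -m creep '0 0.15 0 0 0 0 1; 0 0.45 -0.04 0 0 0 1; -0.01 0.85 -0.1 0 0 0.3 1; -0.02 1.15 -0.3 0 0 0.3 1; -0.9 1.15 -0.7 0 0 0.3 1; -1.8 1.12 -0.86 0 0 0.3 1; -2.6 1.12 -0.8 0 0 0.3 1; -3.3 1.12 -0.4 0 0 0.3 1; -3.41 1.12 -0.07 0 0 0.3 1; -3.41 1.12 -0.07 0 0 0.3 1'
python3 - <<'E'
from h import *
p=track([649.5,-83,.36],tag='j');intr(p)
for o in (40,30,20,14): print(o,row([*pt(p,(-64-o,68)),18],p[2],5))
E
```

```text
clock: 13.37
eef_pos: [515.2, -57.5, 16.8]
tool_rot: [-3.054, 0.002, -1.199]
force: [0.6, -0.5, -0.4]
width: 0.1
track [ 6.50335e+02 -8.38430e+01  3.89000e-01] cost 0.056 [0.63, 0.7] [-77.358 -24.774   0.327] [-57.3  -2.7] single [[654.11, -83.93, 0.39], [647.91, -80.37, 0.39]]
tcp in trainer -115.5 69.6 F [-0.4 -1.  -0.4] z 18.6 toolhead 0.366
40 0.034 -0.285 0.040  -0.1 -0.4 -1.3
30 0.028 -0.534 0.062  -0.1 -0.4 -1.3
20 0.022 -0.783 0.085  -0.1 -0.4 -1.3
14 0.019 -0.932 0.098  -0.1 -0.4 -1.3
```

View pics/ts_j.png

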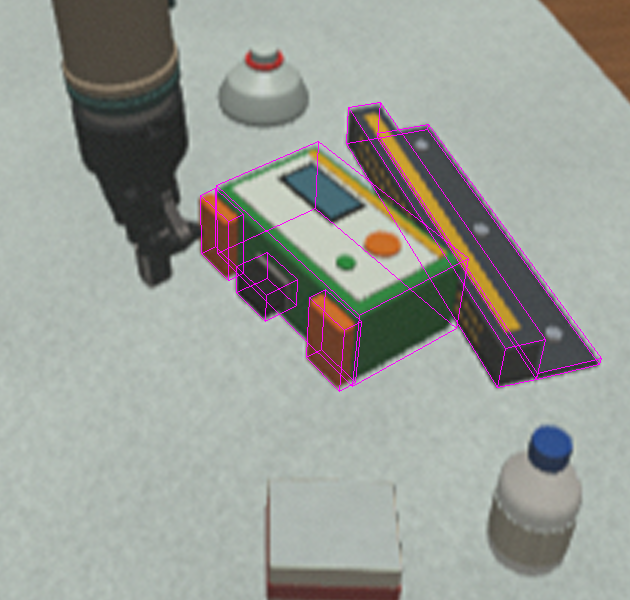

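View pics/tc_j.png

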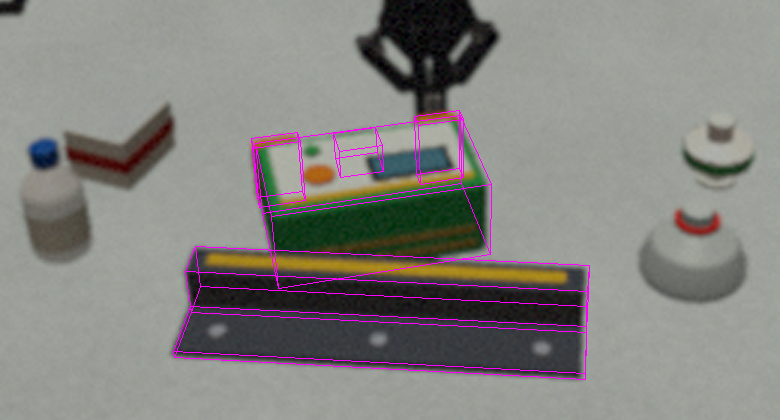

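```bash
python3 -m creep '0.01 -0.1 0.01 0 -0.4 -0.6 1; 0.03 -0.22 0.03 0 -0.4 -1.3 1; 0.03 -0.36 0.05 0 -0.4 -1.3 1; 0.03 -0.5 0.06 0 -0.4 -1.3 1; 0.03 -0.62 0.07 0 -0.4 -1.3 1; 0.02 -0.72 0.08 0 -0.4 -1.3 1; 0.02 -0.8 0.09 0 -0.4 -1.3 1; 0.02 -0.87 0.09 0 -0.4 -1.3 1; 0.02 -0.93 0.1 0 -0.4 -1.3 1; 0.02 -0.96 0.1 0 -0.4 -1.3 1'
python3 - <<'E'
from h import *
p=np.array([650.3,-83.8,.385]);intr(p)
push_path(p,1,28,10,11,y=68,z=18,tilt=5)
E
```

```text
clock: 14.4
eef_pos: [552.1, -48.3, 17.0]
tool_rot: [-3.054, 0.003, -1.18]
force: [0.2, -0.2, -0.2]
width: -0.2
tcp in trainer -77.6 69.8 F [ 0.2 -0.2 -0.2] z 17.0 toolhead 0.391
0.012 -0.135 -0.014  -0.0 0.3 1.4
-0.021 -0.202 -0.007  -0.0 0.4 2.4
-0.053 -0.270 -0.001  -0.0 0.5 3.5
-0.083 -0.339 0.005  -0.0 0.6 4.6
-0.112 -0.409 0.011  -0.0 0.7 5.6
-0.139 -0.478 0.017  -0.0 0.8 6.7
-0.165 -0.549 0.023  -0.0 0.9 7.8
-0.190 -0.620 0.030  -0.0 1.0 8.8
-0.214 -0.691 0.036  -0.0 1.1 9.9
-0.236 -0.763 0.042  -0.0 1.1 11.0
pred [ 6.63689e+02 -7.97780e+01  1.98000e-01] (array([-63.777, -21.549,   0.136]), array([-25.8,  -2.7]))
```

```bash
python3 -m creep '0 -0.05 0 0 0 0 1; 0 -0.1 0 0 0 0.5 1; 0 -0.15 0 0 0.2 1.4 1; -0.02 -0.21 0 0 0.4 2.4 1; -0.05 -0.27 0 0 0.5 3.5 1; -0.08 -0.34 0 0 0.6 4.6 1; -0.11 -0.41 0.01 0 0.7 5.7 1; -0.14 -0.48 0.02 0 0.8 6.8 1; -0.16 -0.55 0.02 0 0.9 7.8 1; -0.19 -0.62 0.03 0 1 8.8 1'
python3 - <<'E'
from h import *
p=track([660,-81,.22],tag='k');intr(p)
push_path(p,1,20,10,10,y=68,z=18,tilt=5)
E
```

```text
clock: 15.23
eef_pos: [569.6, -31.5, 17.2]
tool_rot: [-3.058, 0.001, -1.336]
force: [-5.3, 0.1, -0.3]
width: 0.1
track [ 6.59727e+02 -8.16000e+01  2.24000e-01] cost 0.048 [0.76, 0.9] [-67.844 -23.121   0.162] [-32.2  -4.8] single [[664.56, -81.63, 0.23], [657.75, -78.21, 0.24]]
tcp in trainer -75.8 69.2 F [-4.7  1.3 -3.6] z 17.4 toolhead 0.237
0.006 -0.093 -0.008  0.1 0.2 1.5
-0.017 -0.142 -0.004  0.1 0.3 2.3
-0.040 -0.190 0.001  0.1 0.3 3.0
-0.062 -0.239 0.005  0.1 0.4 3.8
-0.083 -0.288 0.009  0.1 0.5 4.6
-0.103 -0.338 0.013  0.1 0.5 5.3
-0.123 -0.388 0.017  0.1 0.6 6.1
-0.142 -0.438 0.022  0.1 0.7 6.8
-0.161 -0.488 0.026  0.1 0.7 7.6
-0.178 -0.538 0.030  0.1 0.8 8.4
pred [ 6.69596e+02 -8.00340e+01  9.10000e-02] (array([-5.7897e+01, -2.2172e+01,  2.8000e-02]), array([-10.3,  -5.5]))
```

View pics/ts_k.png

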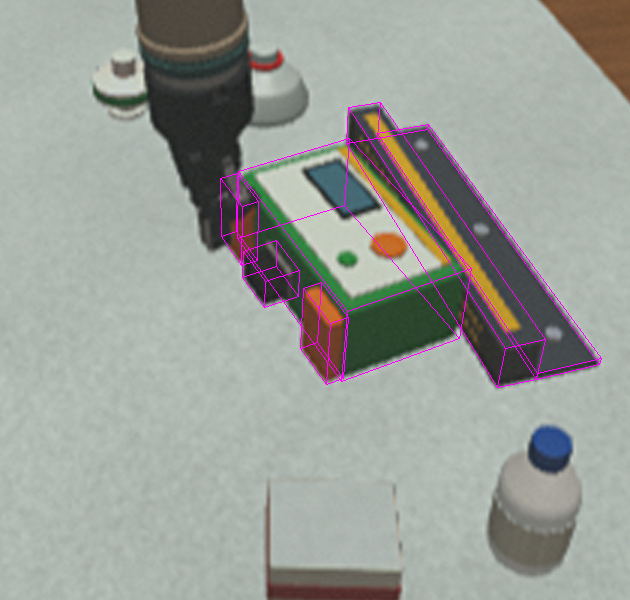

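```bash
python3 -m creep '0 -0.06 0 0 0.2 1 1; -0.01 -0.11 0 0 0.2 1.7 1; -0.03 -0.16 0 0 0.3 2.5 1; -0.05 -0.21 0 0 0.3 3.2 1; -0.07 -0.26 0.01 0 0.4 4 1; -0.09 -0.3 0.01 0 0.5 4.7 1; -0.11 -0.35 0.02 0 0.6 5.5 1; -0.13 -0.4 0.02 0 0.6 6.2 1; -0.15 -0.45 0.02 0 0.7 7 1; -0.16 -0.5 0.03 0 0.8 7.8 1'
python3 - <<'E'
from h import *
p=track([669,-80,.1],tag='l');intr(p)
push_path(p,1,10,10,10,y=68,z=18,tilt=5)
E
```

```text
clock: 16.27
eef_pos: [589.5, -20.8, 18.5]
tool_rot: [-3.055, -0.002, -1.472]
force: [-7.4, 0.2, 2.3]
width: -0.0
track [ 6.70386e+02 -8.17880e+01  9.00000e-02] cost 0.06 [0.56, 0.69] [-5.7218e+01 -2.3972e+01  2.8000e-02] [-9.6 -4.9] single [[674.28, -81.4, 0.11], [666.64, -78.13, 0.09]]
tcp in trainer -74.8 68.1 F [-5.4  1.1 -2.3] z 18.6 toolhead 0.099
-0.008 -0.043 0.019  0.0 -0.0 0.9
-0.020 -0.067 0.021  0.0 -0.0 1.3
-0.032 -0.091 0.023  0.0 0.0 1.7
-0.043 -0.116 0.025  0.0 0.1 2.0
-0.055 -0.140 0.027  0.0 0.1 2.4
-0.066 -0.164 0.030  0.0 0.1 2.8
-0.077 -0.188 0.032  0.0 0.2 3.2
-0.088 -0.213 0.034  0.0 0.2 3.6
-0.099 -0.237 0.036  -0.0 0.2 3.9
-0.109 -0.262 0.038  -0.0 0.3 4.3
pred [ 6.75377e+02 -8.15040e+01  2.40000e-02] (array([-5.2219e+01, -2.3999e+01, -3.9000e-02]), array([ 1. , -5.6]))
```

View pics/ts_l.png

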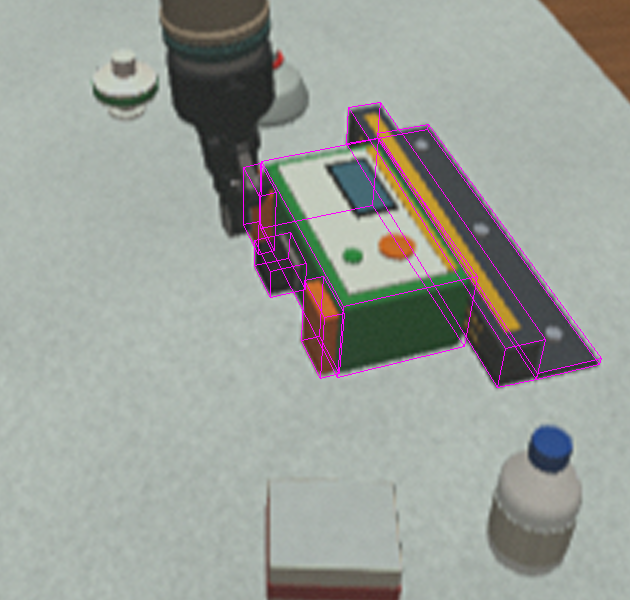

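View pics/tc_l.png

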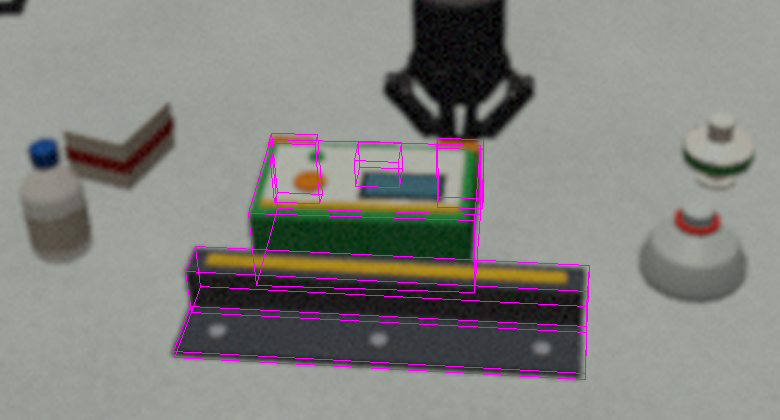

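```bash
python3 -m creep '-0.01 -0.04 0 0 0 0.6 1; -0.02 -0.065 0 0 0 1.1 1; -0.03 -0.09 0 0 0 1.5 1; -0.04 -0.115 0 0 0 1.9 1; -0.05 -0.14 0 0 0.1 2.2 1; -0.06 -0.165 0.01 0 0.1 2.4 1; -0.06 -0.19 0.01 0 0.1 2.4 1; -0.06 -0.21 0.01 0 0.1 2.4 1'
python3 - <<'E'
from h import *
p=track([674,-81,.05],tag='m');intr(p)
E
```

```text
clock: 17.13
eef_pos: [597.0, -17.4, 18.9]
tool_rot: [-3.056, 0.0, -1.513]
force: [-6.3, 2.6, -1.7]
width: 0.0
track [ 6.7391e+02 -8.1408e+01  4.2000e-02] cost 0.051 [0.84, 0.8] [-5.3676e+01 -2.3813e+01 -2.0000e-02] [-2.  -5.4] single [[678.95, -81.01, 0.06], [672.56, -79.71, 0.03]]
tcp in trainer -73.7 67.3 F [-5.7  1.6 -0.9] z 18.9 toolhead 0.058
```

View pics/ts_m.png

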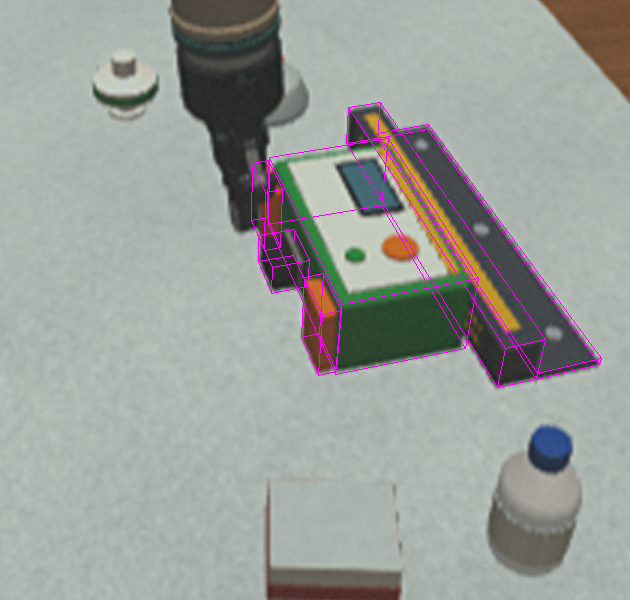

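```bash
python3 - <<'E'
from h import *
p=[674.5,-81.4,.045];intr(p)
for o,y,z in ((30,68,20),(55,68,20),(55,0,50),(55,-68,50),(55,-68,18),(15,-68,18)): print(o,y,row([*pt(p,(-64-o,y)),z],p[2],5))
E
```

```text
tcp in trainer -74.1 67.6 F [-5.7  1.6 -0.9] z 18.9 toolhead 0.058
30 68 -0.017 0.493 -0.072  0.0 0.1 0.7
55 68 -0.025 1.116 -0.126  0.0 0.1 0.7
55 0 1.674 1.072 -0.875  0.0 0.1 0.7
55 -68 3.374 1.094 -0.877  0.0 0.1 0.7
55 -68 3.374 1.163 -0.080  0.0 0.1 0.7
15 -68 3.387 0.167 0.006  0.0 0.1 0.7
```

```bash
python3 -m creep '0 0.15 0 0 0 0 1; -0.01 0.45 -0.04 0 0 0 1; -0.02 0.85 -0.1 0 0 0.7 1; -0.02 1.15 -0.3 0 0 0.7 1; 0.85 1.12 -0.7 0 0 0.7 1; 1.7 1.1 -0.87 0 0 0.7 1; 2.6 1.1 -0.8 0 0 0.7 1; 3.3 1.12 -0.4 0 0 0.7 1; 3.38 1.15 -0.07 0 0 0.7 1; 3.38 1.15 -0.07 0 0 0.7 1'
python3 - <<'E'
from h import *
p=track([674.5,-81.4,.045],tag='n');intr(p)
for o in (30,20,14,10): print(o,row([*pt(p,(-64-o,-68)),18],p[2],5))
E
```

```text
clock: 18.17
eef_pos: [560.7, -160.3, 17.5]
tool_rot: [-3.051, -0.004, -1.531]
force: [-0.6, 0.6, -0.0]
width: 0.4
track [ 6.74032e+02 -8.12230e+01  3.60000e-02] cost 0.06 [0.68, 0.9] [-5.3543e+01 -2.3635e+01 -2.6000e-02] [-1.3 -5.8] single [[680.28, -81.09, 0.06], [671.34, -78.88, 0.05]]
tcp in trainer -115.5 -69.2 F [ 0.3 -0.5  0.5] z 18.7 toolhead 0.047
30 -0.024 -0.535 0.065  -0.1 0.1 0.6
20 -0.021 -0.784 0.087  -0.1 0.1 0.6
14 -0.019 -0.933 0.101  -0.1 0.1 0.6
10 -0.018 -1.033 0.110  -0.1 0.1 0.6
```

View pics/ts_n.png

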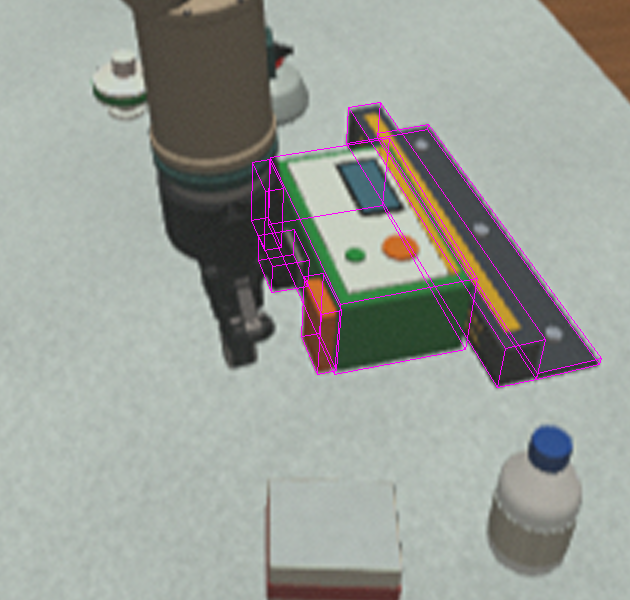

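View pics/tc_n.png

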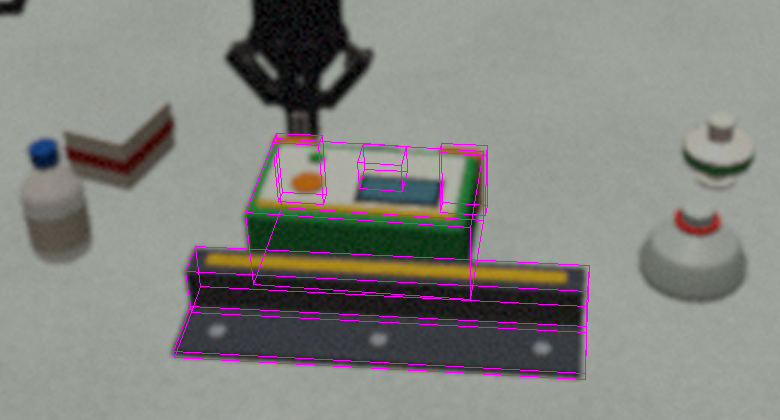

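Approach the right bumper and push slowly, watching for the rail contact by force.

```bash
python3 -m creep '-0.02 -0.12 0.01 0 0 0.3 1; -0.02 -0.26 0.03 0 0 0.6 1; -0.02 -0.4 0.05 0 0 0.6 1; -0.02 -0.54 0.06 0 0 0.6 1; -0.02 -0.66 0.07 0 0 0.6 1; -0.02 -0.76 0.08 0 0 0.6 1; -0.02 -0.83 0.09 0 0 0.6 1; -0.02 -0.89 0.1 0 0 0.6 1; -0.02 -0.94 0.1 0 0 0.6 1; -0.02 -0.97 0.1 0 0 0.6 1'
python3 -m creep '0 -0.04 0 0 0 0 1; 0 -0.07 0 0 0 0 1; 0 -0.1 0 0 0 0 1; 0 -0.13 0 0 0 0 1; 0 -0.16 0 0 0 0 1; 0 -0.18 0 0 0 0 1'
python3 - <<'E'
from h import *
p=track([676,-81,.06],tag='o');intr(p)
E
```

```text
clock: 19.2
eef_pos: [598.8, -153.0, 17.1]
tool_rot: [-3.054, 0.001, -1.536]
force: [0.1, 0.2, 0.3]
width: 0.0
clock: 19.7
eef_pos: [601.2, -152.9, 17.3]
tool_rot: [-3.061, 0.003, -1.537]
force: [-12.6, 0.9, 8.5]
width: 0.1
track [ 6.71947e+02 -8.13760e+01  1.50000e-02] cost 0.074 [0.89, 0.6] [-5.5633e+01 -2.3658e+01 -4.7000e-02] [-1.7 -9.7] single [[680.33, -81.93, 0.07], [671.5, -79.08, 0.02]]
tcp in trainer -71.9 -70.4 F [-9.9  0.4  6.8] z 17.3 toolhead 0.034
```

View pics/ts_o.png

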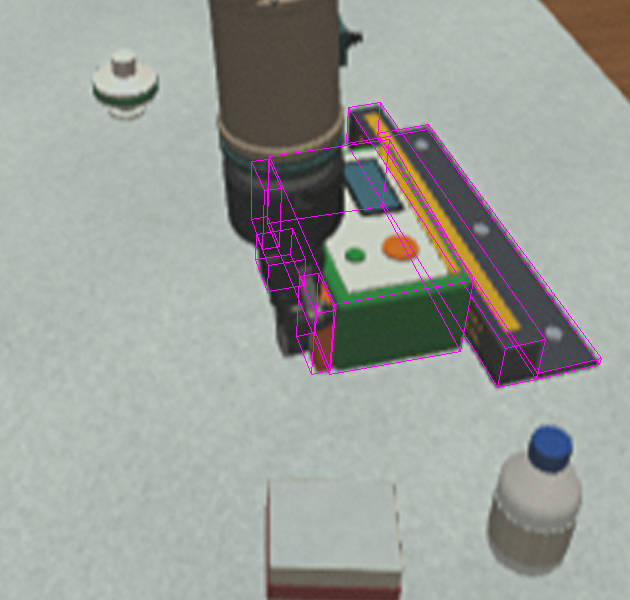

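```bash
python3 -m creep '0 -0.03 0 0 0 0 1; 0 -0.06 0 0 0 0 1; 0 -0.09 0 0 0 0 1; 0 -0.12 0 0 0 0 1'; python3 -m creep '0 0 0 0 0 0 1; 0 0 0 0 0 0 1'
python3 - <<'E'
from h import *
p=track([676,-81,.06],tag='p');intr(p)
E
```

```text
clock: 20.23
eef_pos: [606.2, -154.3, 17.4]
tool_rot: [-3.061, 0.001, -1.538]
force: [-10.8, -2.4, 3.5]
width: -0.0
clock: 20.4
eef_pos: [606.1, -154.4, 17.4]
tool_rot: [-3.061, 0.001, -1.538]
force: [-8.4, -3.0, 2.5]
width: -0.2
track [ 6.7516e+02 -8.0977e+01  4.8000e-02] cost 0.071 [0.72, 0.67] [-5.2402e+01 -2.3460e+01 -1.4000e-02] [-1.2 -3.6] single [[681.68, -81.29, 0.08], [673.28, -78.83, 0.07]]
tcp in trainer -72.5 -70.0 F [-7.6 -3.1  2.5] z 17.4 toolhead 0.033
```

View pics/ts_p.png

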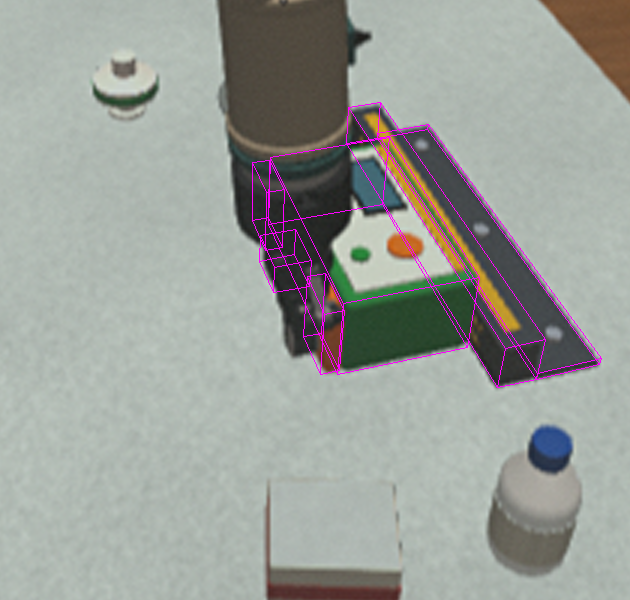

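```bash
python3 -m creep '0 -0.03 0 0 0 0 1; 0 -0.06 0 0 0 0 1; 0 -0.09 0 0 0 0 1'; python3 -m creep '0 0 0 0 0 0 1; 0 0 0 0 0 0 1'
python3 - <<'E'
from h import *
p=track([676,-81,.06],tag='q',cams=('side',));intr(p)
E
```

```text
clock: 20.85
eef_pos: [606.2, -154.3, 17.4]
tool_rot: [-3.067, 0.002, -1.539]
force: [-19.0, -2.1, 10.5]
width: -0.1
clock: 21.02
eef_pos: [606.2, -154.3, 17.4]
tool_rot: [-3.066, 0.002, -1.539]
force: [-16.6, -2.7, 9.0]
width: -0.1
track [ 6.74409e+02 -7.88830e+01  5.90000e-02] cost 0.071 [0.72] [-5.3021e+01 -2.1324e+01 -4.0000e-03] [-2.7 -3.3] single [[674.41, -78.88, 0.06]]
tcp in trainer -72.5 -71.3 F [-17.1  -2.6   7.9] z 17.4 toolhead 0.032
```

```bash
python3 - <<'E'
from h import *
p=[675.5,-81,.06];intr(p)
for o,y,z in ((30,-68,20),(55,-68,20),(55,0,50),(55,68,50),(55,68,18),(15,68,18)): print(o,y,row([*pt(p,(-64-o,y)),z],p[2],5))
E
```

```text
tcp in trainer -73.6 -69.0 F [-17.1  -2.6   7.9] z 17.4 toolhead 0.032
30 -68 -0.012 0.505 -0.104  0.7 -0.0 -1.6
55 -68 0.006 1.128 -0.151  0.7 -0.0 -1.6
55 0 -1.695 1.119 -0.898  0.7 -0.0 -1.6
55 68 -3.394 1.167 -0.898  0.7 -0.0 -1.6
55 68 -3.393 1.227 -0.101  0.7 -0.0 -1.6
15 68 -3.421 0.230 -0.025  0.7 -0.0 -1.6
```

```bash
python3 -m creep '0 0.15 0 0 0 0 1; 0 0.5 -0.03 0 0 0 1; 0 0.9 -0.1 0 0 -0.6 1; 0 1.25 -0.3 0 0 -1.6 1; -0.85 1.25 -0.7 0 0 -1.6 1; -1.7 1.25 -0.88 0 0 -1.6 1; -2.6 1.27 -0.8 0 0 -1.6 1; -3.3 1.3 -0.4 0 0 -1.6 1; -3.4 1.33 -0.09 0 0 -1.6 1; -3.4 1.33 -0.09 0 0 -1.6 1'
python3 - <<'E'
from h import *
p=track([675.5,-81,.06],tag='r');intr(p)
for o in (30,20,14,10): print(o,row([*pt(p,(-64-o,68)),18],RAIL[2],5))
E
```

```text
clock: 21.95
eef_pos: [555.3, -14.2, 15.9]
tool_rot: [-3.056, 0.002, -1.503]
force: [-0.8, 0.1, 0.5]
width: -0.1
track [ 6.77983e+02 -8.08840e+01  6.40000e-02] cost 0.059 [0.86, 0.84] [-4.9579e+01 -2.3543e+01  2.0000e-03] [0.2 0.6] single [[682.06, -81.23, 0.09], [676.14, -77.73, 0.04]]
tcp in trainer -116.9 68.0 F [0.7 0.1 0.3] z 18.5 toolhead 0.06
30 -0.002 -0.569 0.063  -0.1 -0.2 -0.1
20 -0.003 -0.818 0.085  -0.1 -0.2 -0.1
14 -0.004 -0.967 0.098  -0.1 -0.2 -0.1
10 -0.004 -1.067 0.107  -0.1 -0.2 -0.1
```

View pics/ts_r.png

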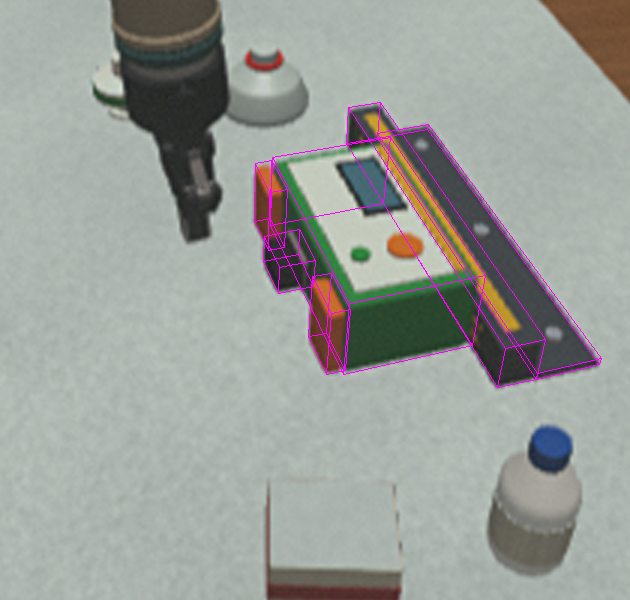

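View pics/tc_r.png

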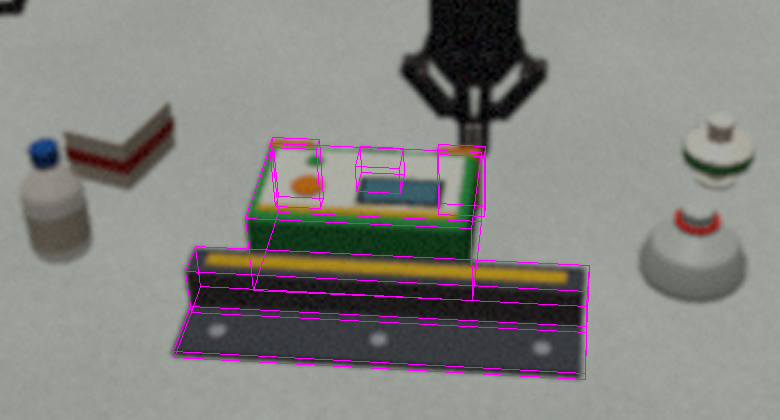

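Looks square within error. Now press the left bumper gently until the force shows the rail.

```bash
python3 -m creep '0 -0.15 0.01 0 0 0 1; 0 -0.3 0.03 0 0 0 1; 0 -0.45 0.05 0 0 0 1; 0 -0.6 0.06 0 0 0 1; 0 -0.72 0.07 0 0 0 1; 0 -0.82 0.08 0 0 0 1; 0 -0.89 0.09 0 0 0 1; 0 -0.94 0.09 0 0 0 1; 0 -0.97 0.1 0 0 0 1; 0 -1 0.1 0 0 0 1'
python3 -m creep '0 -0.03 0 0 0 0 1; 0 -0.05 0 0 0 0 1; 0 -0.07 0 0 0 0 1; 0 -0.09 0 0 0 0 1'
python3 -m creep '0 -0.02 0 0 0 0 1; 0 -0.05 0 0 0 0 1; 0 -0.08 0 0 0 0 1'
python3 - <<'E'
from h import *
p=[677.5,-80.9,.062];intr(p); s=ctrl.read_state()['eef_pos']; print(rel([s[0],s[1],0])[0])
E
```

```text
clock: 22.98
eef_pos: [596.2, -15.8, 17.0]
tool_rot: [-3.054, -0.001, -1.508]
force: [-0.5, -0.1, 0.1]
width: 0.2
clock: 23.32
eef_pos: [597.5, -15.7, 17.1]
tool_rot: [-3.058, -0.0, -1.508]
force: [-7.4, -0.1, 5.3]
width: -0.0
clock: 23.57
eef_pos: [598.3, -15.3, 17.1]
tool_rot: [-3.062, 0.001, -1.509]
force: [-13.7, -0.5, 9.1]
width: -0.1
tcp in trainer -75.0 70.4 F [-13.7  -0.5   9.1] z 17.1 toolhead 0.062
[-1.2507e+02  4.6869e+01 -6.2000e-02]
```

```bash
python3 -m creep '0 -0.03 0 0 0 0 1; 0 -0.06 0 0 0 0 1; 0 -0.09 0 0 0 0 1'
python3 - <<'E'
from h import *
p=[677.5,-80.9,.062];intr(p); s=ctrl.read_state()['eef_pos']; print(rel([s[0],s[1],0])[0])
E
```

```text
clock: 23.82
eef_pos: [598.3, -15.3, 17.1]
tool_rot: [-3.068, 0.003, -1.509]
force: [-20.3, -1.3, 17.3]
width: -0.0
tcp in trainer -75.0 70.4 F [-20.3  -1.3  17.3] z 17.1 toolhead 0.062
[-1.25058e+02  4.69030e+01 -6.20000e-02]
```

```bash
python3 -m creep '0 0.15 0 0 0 0 1; 0 0.5 -0.03 0 0 0 1; 0 0.9 -0.1 0 0 0 1; 0 1.3 -0.3 0 0 0 1; 0.85 1.3 -0.7 0 0 0 1; 1.7 1.3 -0.88 0 0 0 1; 2.6 1.3 -0.8 0 0 0 1; 3.3 1.3 -0.4 0 0 0 1; 3.45 1.3 -0.09 0 0 0 1; 3.45 1.3 -0.09 0 0 0 1'
python3 - <<'E'
from h import *
p=track([677.5,-81,.06],tag='s');intr(p)
for o in (30,20,14,10): print(o,row([*pt([677,-81,.062],(-64-o,-68)),18],RAIL[2],5))
E
```

```text
clock: 24.65
eef_pos: [562.5, -159.4, 15.8]
tool_rot: [-3.055, -0.003, -1.513]
force: [-0.2, -0.2, 0.1]
width: -0.1
track [ 6.76096e+02 -8.05690e+01  7.70000e-02] cost 0.055 [0.73, 0.87] [-5.1442e+01 -2.3111e+01  1.5000e-02] [-2.7 -0.2] single [[682.5, -80.82, 0.1], [674.24, -78.23, 0.07]]
tcp in trainer -117.8 -64.6 F [-0.8 -0.5  0.7] z 17.5 toolhead 0.065
30 0.054 -0.590 0.040  -0.0 0.0 0.1
20 0.055 -0.839 0.061  -0.0 0.0 0.1
14 0.056 -0.989 0.075  -0.0 0.0 0.1
10 0.056 -1.088 0.083  -0.0 0.0 0.1
```

View pics/ts_s.png

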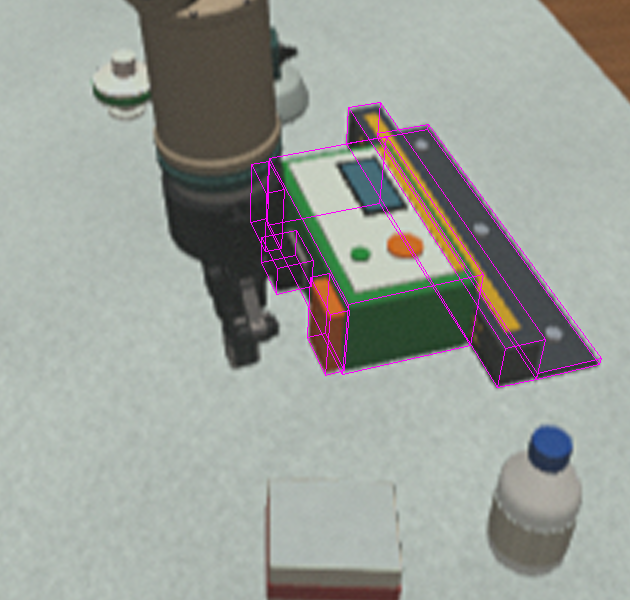

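```bash
python3 -m creep '0.03 -0.15 0.01 0 0 0 1; 0.05 -0.3 0.02 0 0 0 1; 0.05 -0.45 0.03 0 0 0 1; 0.05 -0.6 0.04 0 0 0 1; 0.05 -0.72 0.05 0 0 0 1; 0.05 -0.82 0.06 0 0 0 1; 0.05 -0.89 0.06 0 0 0 1; 0.05 -0.94 0.07 0 0 0 1; 0.05 -0.99 0.07 0 0 0 1; 0.05 -1.02 0.07 0 0 0 1'
python3 -m creep '0 -0.03 0 0 0 0 1; 0 -0.06 0 0 0 0 1; 0 -0.09 0 0 0 0 1; 0 -0.12 0 0 0 0 1'
python3 - <<'E'
from h import *
s=ctrl.read_state()['eef_pos']; print(s,rel([s[0],s[1],0])[0])
E
python3 -m creep '0 -0.03 0 0 0 0 1; 0 -0.06 0 0 0 0 1; 0 -0.09 0 0 0 0 1'
python3 - <<'E'
from h import *
s=ctrl.read_state()['eef_pos']; print(s,rel([s[0],s[1],0])[0])
E
```

```text
clock: 25.68
eef_pos: [604.3, -155.6, 18.0]
tool_rot: [-3.054, -0.001, -1.508]
force: [0.2, -0.8, 0.2]
width: -0.1
clock: 26.02
eef_pos: [606.1, -155.6, 18.1]
tool_rot: [-3.059, 0.0, -1.509]
force: [-8.6, 0.4, 5.7]
width: -0.1
[ 606.07631908 -155.55087965   18.13245713] [-1.25995e+02 -9.35880e+01 -6.20000e-02]
clock: 26.27
eef_pos: [606.4, -155.6, 18.1]
tool_rot: [-3.064, 0.002, -1.51]
force: [-16.5, -0.4, 11.5]
width: 0.1
[ 606.38747125 -155.57867279   18.13363049] [-1.25686e+02 -9.36350e+01 -6.20000e-02]
```

```bash
python3 -m creep '0 -0.03 0 0 0 0 1; 0 -0.06 0 0 0 0 1; 0 -0.06 0 0 0 0 1'
python3 - <<'E'
from h import *
s=ctrl.read_state()['eef_pos']; print(s,rel([s[0],s[1],0])[0])
E
python3 -m creep '0 0.15 0 0 0 0 1; 0 0.4 0 0 0 0 1; 0 0.7 -0.05 0 0 0 1; 0 1.1 -0.2 0 0 0 1; 0 1.5 -0.9 0 0 0 1; 0 1.7 -1.8 0 0 0 1; 0 1.7 -2.7 0 0 0 1; 0 1.7 -3.6 0 0 0 1; 0 1.7 -4.5 0 0 0 1; 0 1.7 -5 0 0 0 1'
python3 - <<'E'
from h import *
p=track([677,-81,.06],tag='t');intr(p)
o,ims=look(["rail"]); v=[(d,m) for d,m,s,c,r in o['rail']]
d=ctrl.get_image('wrist'); cv2.imwrite('pics/w_t.png',d['img'][:,:,::-1])
E
```

```text
clock: 26.52
eef_pos: [606.4, -155.6, 18.1]
tool_rot: [-3.068, 0.003, -1.51]
force: [-19.4, 0.2, 13.9]
width: 0.2
[ 606.36249351 -155.6018532    18.13611325] [-1.25712e+02 -9.36570e+01 -6.20000e-02]
clock: 27.35
eef_pos: [531.0, -161.1, 216.3]
tool_rot: [-3.049, -0.003, -1.509]
force: [0.8, -0.2, -0.2]
width: 0.1
track [ 6.75929e+02 -7.89000e+01  4.50000e-02] cost 0.051 [0.59] [-5.1505e+01 -2.1435e+01 -1.8000e-02] [-0. -3.] single [[676.29, -78.83, 0.04]]
tcp in trainer -149.1 -74.1 F [-0.8  0.9  0.3] z 212.6 toolhead 0.063
```

View pics/ts_t.png

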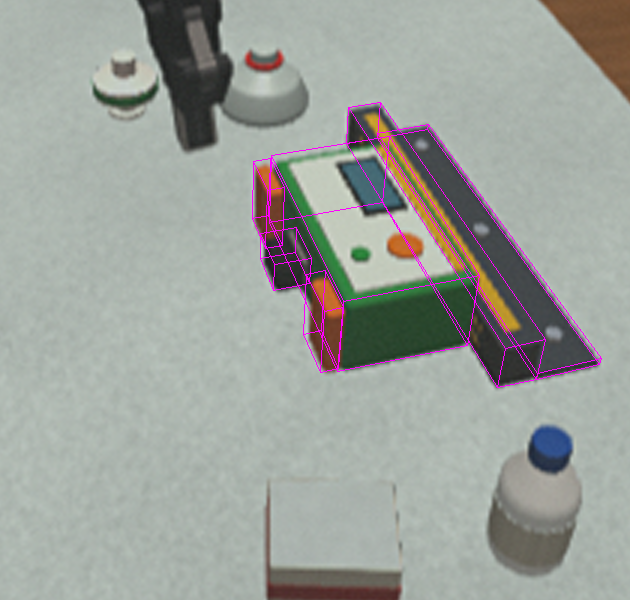

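View pics/w_t.png

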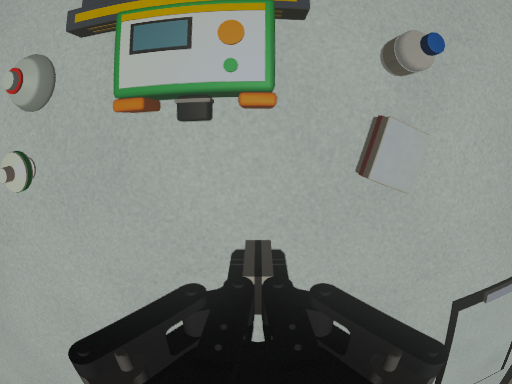

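```bash
python3 -m creep '-0.5 -0.4 0 0 0 0 1; -1 -0.8 0 0 0 0 1; -1.5 -1.2 0 0 0 0 1; -2 -1.7 0 0 0 0 1; -2 -1.7 0 0 0 0 1; -2 -1.7 0 0 0 0 1'
python3 - <<'E'
from h import *
st()
d=ctrl.get_image('wrist'); cv2.imwrite('pics/w_u.png',cv2.resize(d['img'][:,:,::-1],(800,600),interpolation=cv2.INTER_CUBIC))
E
```

```text
clock: 28.3
eef_pos: [593.0, -74.1, 216.9]
tool_rot: [-3.055, -0.001, -1.504]
force: [0.3, -0.3, 0.2]
width: -0.3
t 28.3 [593.  -74.1 216.9] [-3.055e+00 -1.000e-03 -1.504e+00] F [ 0.3 -0.3  0.2] w -0.3 q [-0.39  0.64  0.77  1.78 -0.61  0.87 -0.85]
```

View pics/w_u.png

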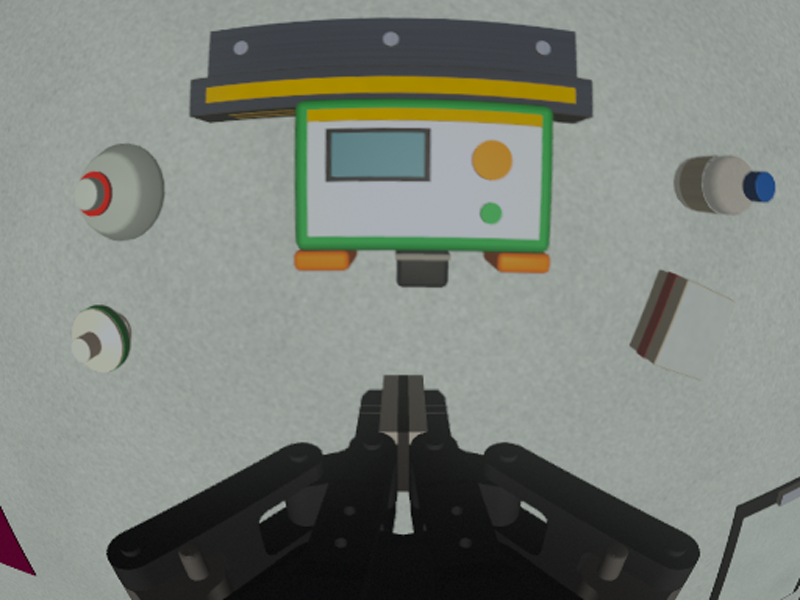

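```bash
python3 - <<'E'
from h import *
s=ctrl.read_state(); d=ctrl.get_image('wrist')
Tw=np.eye(4);Tw[:3,:3]=Ro.from_euler('xyz',s['tool_rot']).as_matrix();Tw[:3,3]=s['eef_pos']
T=Tw@np.asarray(d['tool_from_camera']); f=192/np.tan(np.radians(d['vfov'])/2)
def bp(u,v,z):
    x=np.asarray(u)-d['cx'];y=np.asarray(v)-d['cy'];r=np.hypot(x,y);t=r/f
    ray=np.c_[np.sin(t)*x/r,-np.sin(t)*y/r,-np.cos(t)]@T[:3,:3].T
    return T[:3,3]+ray*((z-T[2,3])/ray[:,2])[:,None]
hsv=cv2.cvtColor(d['img'],cv2.COLOR_RGB2HSV)
yel=((hsv[...,0]>18)&(hsv[...,0]<32)&(hsv[...,1]>150)&(hsv[...,2]>80)).astype(np.uint8)
n,l,stt,ce=cv2.connectedComponentsWithStats(yel)
for i in range(1,n):
    if stt[i,4]>200:
        z=40 if ce[i,1]<64 else 70
        ys,xs=np.nonzero(l==i);P=bp(xs,ys,z)[:,:2];c=P.mean(0);u,sv,vt=np.linalg.svd(P-c,full_matrices=False)
        v=vt[0]*np.sign(vt[0,1]);q=(P-c)@v;w=(P-c)@vt[1]
        print(stt[i],z,'centre',c.round(1),'yaw',round(float(np.arctan2(-v[0],v[1])),4),'len',np.ptp(q).round(1),'wid',np.ptp(w).round(1))
for t in ('rail','trainer'):
    r=ctrl.cut_out('wrist',t)[0];print(t,r['score'],r['rect'])
E
```

```text
[ 130   48  236   17 2441] 40 centre [739.  -54.3] yaw 0.0562 len 269.3 wid 12.3
[ 194   68  151   11 1140] 70 centre [713.6 -77.8] yaw 0.0573 len 150.8 wid 7.8
[301  89  24  24 471] 70 centre [ 688.  -123.3] yaw 0.8758 len 24.8 wid 24.1
rail 0.98 [123.1, 10.9, 379.4, 80.7]
trainer 0.58 [181.9, 60.0, 350.7, 181.4]
```

```bash
python3 - <<'E'
from h import *
st(); print(ctrl.finish_job())
E
```

```text
t 28.5 [591.6 -77.3 217.9] [-3.055e+00 -2.000e-03 -1.511e+00] F [-1.   0.5 -0. ] w -0.0 q [-0.38  0.64  0.77  1.78 -0.61  0.87 -0.85]
the job is handed in; nothing more can be done
None
```

The trainer now stands square and flat against the charging rail, and I handed the job in at 28.5 s. I pushed it with closed fingertips on the bumpers in turn: left, right, left, right, left, right. The largest sideways push I read was about 20 N.

**Contact:** With about 20 N of extra push on each bumper near the end, the trainer did not move, so each end had come up against the rail. The two contact points put its yaw at about 0.058 rad.

**Squareness:** In the wrist picture, the yellow stripes of rail and trainer gave yaws of 0.056 and 0.057 rad.

**Position on the rail:** The trainer sits about 22 mm off the rail's middle. The limit for keeping its whole width on the rail is 65 mm.

**Surroundings:** The hand ended at 218 mm height, clear of everything. The other things looked untouched in the pictures, but I did not measure their positions again at the end.

**Checks that disagreed:** The scene and side cameras differed by several mm in the trainer's depth. The very last side-camera fit showed up to 3 mm of gap at the right end, with yaw 0.045 rad. I relied on the contact forces and the wrist picture instead. The seam itself was hidden behind the trainer, so I could not see directly that there is no gap.

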